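# Set up the bench meter on its kickstand

### The arm

A 6-joint arm with a two-finger parallel gripper is mounted at the origin on the work surface. World frame = base frame: x ahead of the robot, y to its left, z up, the work surface at z = 0. Lengths are in m, angles in rad, forces in N, time in s.
With the tool pointing down it reaches from about 0.35 to 0.775 m from the base axis. Payload 7.3 kg.
Tool frame: the origin (TCP) lies on the centre line of the jaws, within the pads' length; the fingertips stand 11 mm ahead of it and the grasp point (between the pads) lies 8 mm behind it; y points along the fingers, z is the direction in which the jaws open and shut, and the axes are right-handed (so a half turn about y gives the same grasp; the last joint's range is limited). The gripper opens to 92 mm and grips with 3 to 60 N. Pads are 19 mm wide; open, the fingers measure 130 mm over their backs; the gripper's body (75 mm by 190 mm) begins 47 mm behind the grasp point.
Start: joints at [1.037, 0.342, 1.524, -0, 1.275, -0.146], TCP at [0.199, 0.486, 0.205] pointing down, gripper open.
Joint ranges: [-2.53, 2.53], [-0.77, 2.02], [0.04, 2.7], [-1, 4.14], [0.28, 2.66], [-3.11, 3.11]. Speed limits (rad/s): [2.57, 2.57, 3.14, 3.14, 3.14, 3.14].

### API

Orientations are given as [roll, pitch, yaw] about the fixed x, y, z axes, in that order (R = Rz(yaw) Ry(pitch) Rx(roll)).
In Python, from cell import robot, cams gives the robot as it stands.
- The arm moves only by the tool apply_moves, never from a script. Its argument "plan" is a list of rows, each a list of 7 numbers: the shift along the tool's x, y, z in m, then the turn, a rotation vector about the tool's x, y, z in degrees, then the gripper command: -1 is fully open, 1 is shut, values between are in proportion. A call has exactly 5 rows; each row is the pose to reach, as a shift and turn from the pose commanded when the call began, along the tool's axes at that moment; what a row does not reach only later rows make up. A row lasts 1/8 s, in which the tool goes at most 62.5 mm and 10.7 degrees, less where a joint would pass 70% of its speed; a pose out of reach is approached as far as the arm can. A call with a gripper value outside its range is refused whole. The fingers move at their own pace and stop on an object; "squeeze" is the grip in N (left out, the last holds). Time passes only in rows, so rows that repeat a pose let the fingers close, or fill a call up. It gives the time, the measured TCP pose, the force and the opening at its end, in the units of the state.
- robot.observe(): the state, without advancing time (a new reading comes with each control period).
- cams.read_camera(name): name is "scene" or "top" or "wrist"; returns the picture (480x640x3 uint8, blue, green, red); there is no depth.
- cams.calibration(name): a dict with "fx", "fy", "cx", "cy" (pixels), "extrinsics" (4x4, takes a point from world to camera coordinates); the wrist camera has in their place "T_tool_cam" (4x4, takes a point from camera to tool coordinates, whose origin is the TCP and whose axes are the tool frame's). Camera axes: x right, y up, looking along -z (the intrinsics and any distortion apply to the point x, -y, -z); pixel columns grow to the right and rows downward; lengths in m; the calibration is good to about 2 mm. The wrist camera is an equidistant fisheye: a pixel r from the principal point sees the ray r / f radians off the axis. A picture is of the moment at which its call begins: read the wrist's pose just before it. calibration takes no time and is no camera call.
- robot.hand_in(): hands the job in, once; it reports no verdict.
The state is a dict: "time": time; "qpos": joint angles; "qvel": joint speeds; "joint_efforts": joint torques, N m; "tool_pos": TCP position; "tool_rot": TCP orientation; "contact_force": force on the tool from outside, world axes, zero at the start; "torque": the same for the moment, N m; "opening": finger opening in m.
Only numpy, scipy, OpenCV 4.12 (cv2) and the standard library are available. Lean on these libraries where they do the work, as an engineer would, in place of code of your own. Each camera call takes 0.05 s, during which the arm holds its last target. There are 200 camera calls.

### The job

The handheld meter lies screen down on the slant stand: swing the kickstand leg on its back fully open while the meter still lies there, then take the meter to the dark rubber mat and stand it gently upright on its bottom edge and its leg, in the middle of the mat and square to it, screen facing the mat's raised aluminium edge strip (on the robot's left-hand side). Let go of it and leave everything else on the bench where it is.

Things in the scene. Friction and masses are not known exactly. Their poses are not given: they have to be found in the camera images.
- meter: handheld meter, a flat grey plastic bar 180 x 58 x 18 mm, 0.18 to 0.31 kg. Origin: centre of its screen face; x along its length to the top (screen) end, y across, z out of its back (back at z = 18 mm). It starts screen down on the slant stand, bottom end against the lip, x rising 35 degrees, the back with the folded leg looking up
- meter_grip (a point): point inside the meter at x = 64, y = 0, z = 9 mm of its frame, 26 mm from its top end: at the start the meter's upper 65 mm overhang the stand's plate freely, so its bare sides can be gripped here across the 58 mm width
- meter_base (a point): middle of the meter's bottom back edge, the edge it stands on: x = -90, y = 0, z = 18 mm in its frame. On the fully open leg the meter leans back about 20 degrees from vertical, standing on this edge and on the leg's foot 80 mm behind it
- meter_hinge (a point): middle of the leg's hinge axis, parallel to the meter's y: x = 40, y = 0, z = 24 mm in its frame (50 mm from the top end, 6 mm above the back)
- leg (a joint): opening of the black kickstand leg on the meter's back, rad: 0 folded flat, 0.63 fully open at its stop. Its foot end swings up off the back, a positive turn about the meter's y; the stiff hinge (0.03 N m) stays where it is left. The leg is a bar 22 mm wide and 8 mm thick that, folded, runs from the hinge towards the bottom end, 2 mm off the back
- leg_foot (a point): on the foot block at the leg's free end: 24 wide (y), 16 long, 14 mm high; folded it stands 1 to 15 mm above the back and ends 6.5 mm short of the meter's bottom end. The point is the middle of the block's end edge on the meter's side, the edge it stands on: 123.5 mm from the hinge along the leg; folded, 1 mm above the back
- slant: white slant stand, fixed: a plate 120 x 120 x 6 mm rising at 35 degrees towards the stand's +x on low feet, with a lip 12 mm high at its lower edge. Origin on the bench under it: the plate's upper face begins at the lip, 74 mm towards -x and 18 mm up, and ends 19 mm towards +x and 83 mm up
- mat: dark rubber bench mat, fixed, 150 (x) x 130 (y) x 3 mm. with a raised aluminium strip 6 mm wide and 8 mm high along the edge at its +x end, roughly the robot's left-hand side. Origin at the centre of its underside; +x points to the strip
- bottle: bystander: clear bottle with blue cap, 60 mm across, 150 mm tall; origin at the middle of its base, z up
- jar: bystander: amber jar, 54 mm across, 75 mm tall; origin at the middle of its base
- beaker: bystander: glass beaker, 66 mm across, 85 mm tall; origin at the middle of its base
- flask: bystander: flat culture flask with a red cap, standing, 35 (x) x 75 (y) mm, 128 mm tall; origin at the middle of its base
- tipbox: bystander: blue box with clear lid, 85 (x) x 120 (y) x 58 mm; origin at the middle of its base
- seedtray: bystander: black seedling tray, 110 (x) x 160 (y) x 50 mm; origin at the middle of its base
- lamp: bystander: small glass spirit lamp, unlit, 68 mm across, 65 mm tall; origin at the middle of its base

How it is judged:
By the outcome, as a careful person would: the job done as asked, in the order asked, and still so for the second after the job is handed in, with the robot touching nothing.
It also fails if it takes over 58 s, if anything falls off the work surface, if the arm or the gripper's body presses on something with over 40 N, if the wrist force passes 120 N, or if a joint passes its speed limit or range.

## Working session

There is one attempt and no reset: what is moved stays moved. The work goes in short steps, Python scripts to look and compute and a tool call to move; the robot and the scene stay as the last step left them, time stands still between calls to the robot, and variables do not carry over. Pictures are saved under pics/ and viewed, about 8 in all and at most 12, crops included, and the job is handed in when it is done.

Besides the shell and the picture viewer there is one more tool, called as name(argument=value, ...) on one line, values as JSON. apply_moves: Moves the arm, as the interface text tells. Its arguments: {"type":"object","properties":{"plan":{"type":"array","items":{"type":"array","items":{"type":"number"}}},"squeeze":{"type":"number"}},"required":["plan"]}

```bash
mkdir -p pics; ls; python3 - <<'E'
from cell import robot,cams
import cv2,numpy as np
np.set_printoptions(precision=4,suppress=True)
print(robot.observe())
for n in("scene","top"):
    im=cams.read_camera(n);cv2.imwrite(f"pics/{n}0.png",im);print(cams.calibration(n))
print(cams.calibration("wrist"))
E
```

```text
pics
{'time': 0.0, 'qpos': array([ 1.037 ,  0.3427,  1.525 , -0.    ,  1.2754, -0.146 ]), 'qvel': array([0.0005, 0.0006, 0.0002, 0.0007, 0.    , 0.0006]), 'joint_efforts': array([ -0.0001, -43.1243, -24.4221,   0.072 ,   0.0557,  -0.0001]), 'tool_pos': array([0.1983, 0.4857, 0.2048]), 'tool_rot': array([-1.5723,  0.0002, -0.3878]), 'contact_force': array([-0.1374,  0.2854,  0.5094]), 'torque': array([ 0.0149,  0.0066, -0.0063]), 'opening': 0.09189435874375974}
{'fx': 473.3679256045078, 'fy': 473.3679256045078, 'cx': 317.33122661933163, 'cy': 240.64797142007637, 'extrinsics': array([[ 0.4118,  0.9113,  0.0049, -0.2275],
       [-0.7628,  0.3417,  0.549 ,  0.4079],
       [ 0.4986, -0.2298,  0.8358, -1.3487],
       [ 0.    ,  0.    ,  0.    ,  1.    ]])}
{'fx': 506.073328504825, 'fy': 506.073328504825, 'cx': 318.1301394079564, 'cy': 242.8400280301778, 'extrinsics': array([[ 0.0197, -0.9992,  0.0337, -0.0464],
       [ 0.9945,  0.0231,  0.1024, -0.6133],
       [-0.1031,  0.0315,  0.9942, -0.9461],
       [ 0.    ,  0.    ,  0.    ,  1.    ]])}
{'fx': 371.64829954431775, 'fy': 371.64829954431775, 'cx': 322.0163602310354, 'cy': 241.7088007158702, 'T_tool_cam': array([[-0.0005, -0.951 , -0.3093, -0.0847],
       [ 0.0004,  0.3093, -0.951 , -0.1793],
       [ 1.    , -0.0006,  0.0002, -0.0015],
       [ 0.    ,  0.    ,  0.    ,  1.    ]])}
```

View pics/top0.png

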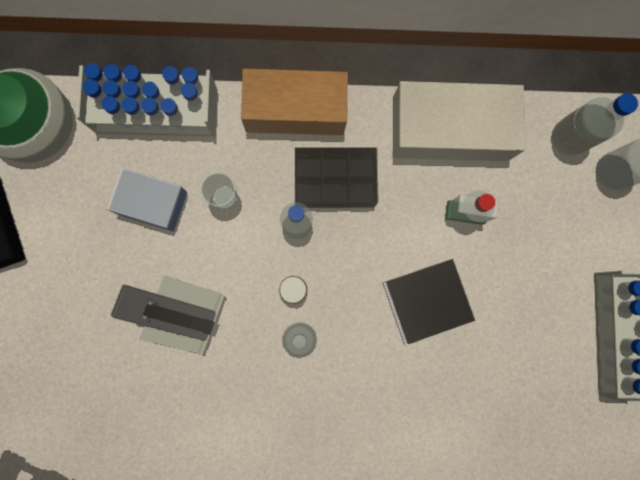

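View pics/scene0.png

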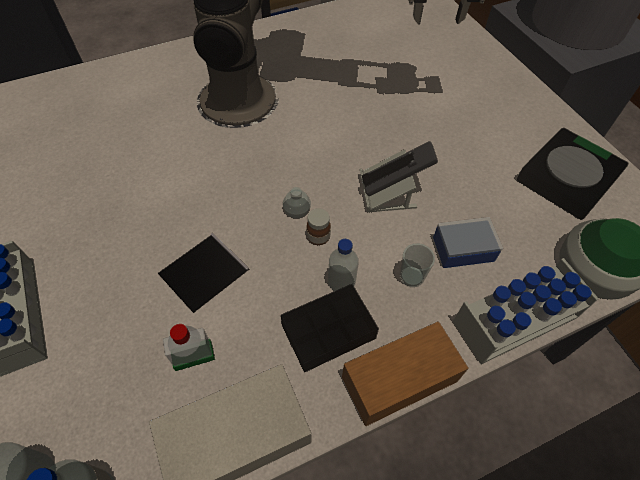

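```bash
cat > h.py <<'E'
import cv2,numpy as np
from cell import robot,cams
from scipy.spatial.transform import Rotation as R
np.set_printoptions(precision=4,suppress=True)
def pose():
    o=robot.observe();return np.array(o['tool_pos']),R.from_euler('xyz',o['tool_rot']).as_matrix(),o
def ray(name,u,v,tp=None):
    c=cams.calibration(name);a=(u-c['cx'])/c['fx'];b=(v-c['cy'])/c['fy']
    if name=='wrist':
        r=np.hypot(a,b);s=np.sin(r)/max(r,1e-9);d=np.array([a*s,-b*s,-np.cos(r)])
        p,M,_=tp;T=c['T_tool_cam'];return p+M@T[:3,3],M@T[:3,:3]@d
    E=c['extrinsics'];return -E[:3,:3].T@E[:3,3],E[:3,:3].T@np.array([a,-b,-1])
def onz(name,u,v,z,tp=None):
    o,d=ray(name,u,v,tp);return o+d*(z-o[2])/d[2]
def proj(name,P,tp=None):
    c=cams.calibration(name);P=np.asarray(P,float)
    if name=='wrist':
        p,M,_=tp;T=c['T_tool_cam'];q=T[:3,:3].T@(M.T@(P-p)-T[:3,3])
        n=np.hypot(q[0],q[1]);th=np.arctan2(n,-q[2]);k=c['fx']*th/n;return np.array([c['cx']+k*q[0],c['cy']-k*q[1]])
    E=c['extrinsics'];q=E[:3,:3]@P+E[:3,3]
    return np.array([c['cx']-c['fx']*q[0]/q[2],c['cy']+c['fy']*q[1]/q[2]])
E
python3 - <<'E'
from h import *
top=cv2.imread('pics/top0.png');g=cv2.cvtColor(top,cv2.COLOR_BGR2GRAY)
# mat
m=np.zeros_like(g);m[240:360,370:490]=(g[240:360,370:490]<75)*255
cs,_=cv2.findContours(m,0,1);c=max(cs,key=cv2.contourArea);b=cv2.boxPoints(cv2.minAreaRect(c));print('mat px',b)
W=np.array([onz('top',u,v,.003) for u,v in b]);print(W,W.mean(0));print(np.linalg.norm(np.roll(W,-1,0)-W,axis=1))
# meter rough
for n,u,v,z in(('topL',125,287,.128),('topR',112,316,.128),('foot end',213,325,.04),('hinge?',150,310,.11)):print(n,onz('top',u,v,z))
o=robot.observe()
cv2.imwrite('pics/w0.png',cams.read_camera('wrist'))
crop=cv2.resize(top[255:375,95:240],None,fx=5,fy=5,interpolation=2);crop=cv2.convertScaleAbs(crop,alpha=1.6);cv2.imwrite('pics/c0.png',crop)
p,M,_=pose();print(M)
E
```

```text
mat px [[386.157  281.9446]
 [452.3785 258.5723]
 [474.0154 319.877 ]
 [407.7939 343.2493]]
[[ 0.5423 -0.1708  0.003 ]
 [ 0.5918 -0.3038  0.003 ]
 [ 0.471  -0.3461  0.003 ]
 [ 0.4232 -0.2142  0.003 ]] [ 0.5071 -0.2587  0.003 ]
[0.1419 0.128  0.1403 0.1268]
topL [0.5209 0.2978 0.128 ]
topR [0.4715 0.3167 0.128 ]
foot end [0.4541 0.1609 0.04  ]
hinge? [0.4822 0.2588 0.11  ]
[[ 0.9257 -0.0005  0.3781]
 [-0.3781 -0.001   0.9257]
 [-0.0001 -1.     -0.0011]]
```

View pics/c0.png

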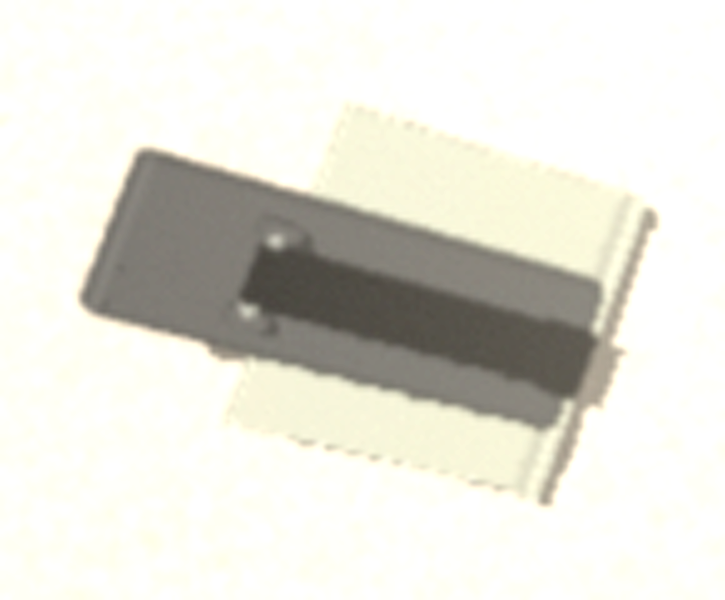

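View pics/w0.png

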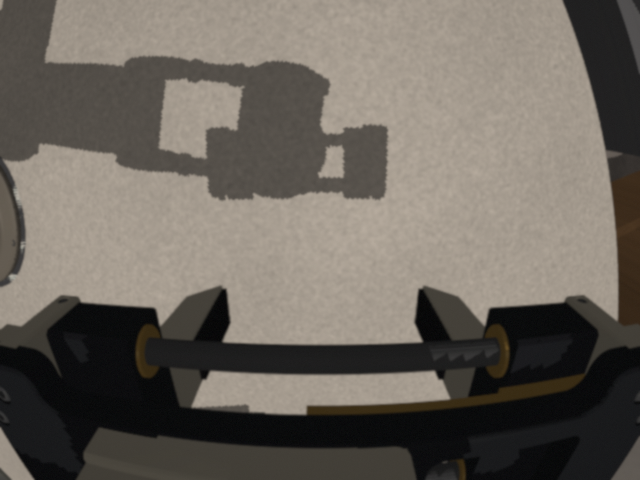

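```bash
cat > geo.py <<'E'
from h import *
s,c=np.sin(np.radians(35)),np.cos(np.radians(35))
def meterT(x,y,yaw):  # x,y: slant origin; returns Rm,t
    Rz=R.from_euler('z',yaw).as_matrix()
    Rm=Rz@np.array([[c,0,-s],[0,1,0],[s,0,c]]); b=np.array([x,y,0])+Rz@np.array([-.074,0,.018])
    return Rm,b+Rm@np.array([.09,0,0])
E
python3 - <<'E'
from geo import *
from scipy.optimize import least_squares as LS
pts=np.array([[90,29,0],[90,-29,0],[-83.5,12,33],[-83.5,-12,33],[-90,29,18],[-90,-29,18]])/1e3
px=np.array([[82,305],[143,152],[575,397],[597,338],[550,428],[600,287]])/5+[95,255]
# +y of meter: azimuth 74+90 -> toward -x world = image bottom
f=lambda v:(np.array([proj('top',Rm@p+t) for Rm,t in[meterT(*v)] for p in pts])-px).ravel()
r=LS(f,[.48,.23,1.3]);print(r.x,np.degrees(r.x[2]),r.fun.reshape(-1,2))
Rm,t=meterT(*r.x)
for n,p in(('grip',[64,0,9]),('foot',[-75.5,0,26]),('hinge',[40,0,24])):
    P=Rm@(np.array(p)/1e3)+t;print(n,P,proj('top',P),proj('scene',P))
# plate corners
Rz=R.from_euler('z',r.x[2]).as_matrix()
for y in(.06,-.06):print(((proj('top',Rz@np.array([.019,y,.083])+[r.x[0],r.x[1],0])-[95,255])*5),'crop plate corner')
sc=cv2.imread('pics/scene0.png')
for p in pts:
    q=proj('scene',Rm@p+t);cv2.circle(sc,tuple(int(round(k*8)) for k in q),8,(0,0,255),1,16,3)
B=[[386.157,281.9446],[452.3785,258.5723],[474.0154,319.877],[407.7939,343.2493]]
for b in B:
    q=proj('scene',onz('top',*b,.003));cv2.circle(sc,tuple(int(round(k*8)) for k in q),8,(0,0,255),1,16,3)
cr=np.hstack([cv2.resize(sc[130:220,340:450],(400,327),interpolation=2),cv2.resize(sc[225:320,150:260],(400,345),interpolation=2)[:327]])
cv2.imwrite('pics/c1.png',cv2.convertScaleAbs(cr,alpha=1.6))
E
```

```text
[0.4756 0.2442 1.2556] 71.93828434596142 [[-1.7405  0.1885]
 [-1.3598 -1.3896]
 [-0.2233  0.1421]
 [-0.08   -0.4333]
 [ 1.4782  1.3627]
 [ 2.2758  0.1616]]
grip [0.4902 0.2889 0.1137] [131.9997 305.059 ] [422.1578 154.7683]
foot [0.4517 0.171  0.0476] [206.7908 326.4241] [365.6367 178.3011]
hinge [0.4814 0.262  0.1122] [147.6848 310.4399] [409.8399 156.1801]
[225.8235 435.4214] crop plate corner
[347.9147 115.7738] crop plate corner
```

View pics/c1.png

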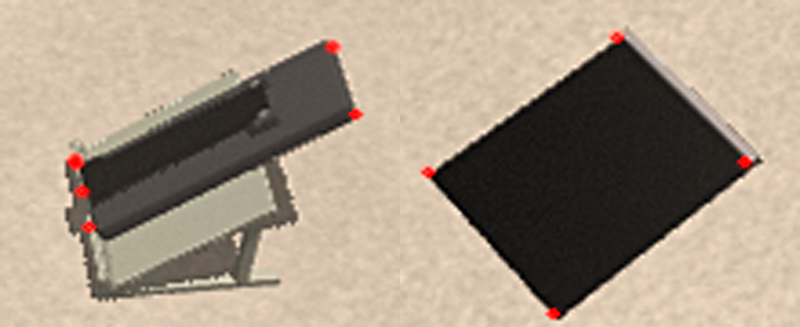

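apply_moves(plan=[[0.054,-0.015,-0.024,0,9,0,-1],[0.108,-0.03,-0.048,0,18,0,-1],[0.162,-0.045,-0.072,0,27,0,-1],[0.216,-0.06,-0.096,0,36,0,-1],[0.27,-0.065,-0.12,0,45,0,-1]], squeeze=5)

```text
time: 0.78
tool_pos: [0.4044, 0.2715, 0.2713]
tool_rot: [-1.569, 0.0, -1.178]
contact_force: [0.4, 0.8, -0.3]
opening: 0.0917
```

```bash
cat >> geo.py <<'E'
V=[0.4756,0.2442,1.2556]
Rm,tm=meterT(*V)
def toolR(ydir,zdir): # tool rotation from approach and jaw direction
    y=ydir/np.linalg.norm(ydir);z=zdir/np.linalg.norm(zdir);return np.stack([np.cross(y,z),y,z],1)
def delta(P,Rt,cur=None):
    p,M,_=cur or pose();d=M.T@(P-p);w=R.from_matrix(M.T@Rt).as_rotvec(degrees=True);return d,w
def dirm(ang): # unit vector in the meter's x-z plane; ang deg elevation along slant +x azimuth
    a=np.radians(ang);return R.from_euler('z',V[2]).apply([np.cos(a),0,np.sin(a)])
E
python3 - <<'E'
from geo import *
print(pose())
ym=Rm[:,1]
print(delta(np.array([.47,.20,.27]),toolR(dirm(270),-ym)))
E
```

```text
(array([0.4044, 0.2715, 0.2713]), array([[ 0.3825,  0.0014,  0.924 ],
       [-0.924 ,  0.0008,  0.3825],
       [-0.0002, -1.    ,  0.0016]]), {'time': 0.775, 'qpos': array([0.4335, 0.225 , 1.5038, 0.0002, 1.4111, 0.041 ]), 'qvel': array([-0.9538,  0.0947, -0.2027,  0.0025,  0.1241,  0.3012]), 'joint_efforts': array([  4.5505, -40.6362, -24.7785,  -0.0186,   0.2235,  -0.422 ]), 'tool_pos': array([0.4044, 0.2715, 0.2713]), 'tool_rot': array([-1.5692,  0.0002, -1.1783]), 'contact_force': array([ 0.3561,  0.7812, -0.3316]), 'torque': array([-0.0019,  0.0051, -0.0032]), 'opening': 0.09174993051950542})
(array([0.0911, 0.0013, 0.0333]), array([-0.0855, 40.5483, -0.0454]))
```

```bash
python3 - <<'E'
from geo import *
p0=np.array([.4026,.2726,.2698]);M=R.from_euler('xyz',[-1.5692,0.0002,-1.1783]).as_matrix()
foot=Rm@np.array([-.0755,0,.026])+tm
for a in(305,295):
  print(delta(foot-dirm(a)*.11,toolR(dirm(a),-Rm[:,1]),(p0,M,0)),foot-dirm(a)*.11)
E
```

```text
(array([ 0.1607,  0.132 , -0.0347]), array([12.2966, 39.2819, 33.4657])) [0.4322 0.111  0.1377]
(array([ 0.148 ,  0.1224, -0.0239]), array([ 8.7613, 39.9087, 23.898 ])) [0.4373 0.1268 0.1473]
```

apply_moves(plan=[[0.032,0.02,-0.007,2.4,7.8,6.7,-1],[0.064,0.04,-0.014,4.9,15.7,13.4,-1],[0.096,0.07,-0.021,7.4,23.6,20,-1],[0.128,0.1,-0.028,9.8,31.4,26.8,-1],[0.16,0.12,-0.035,12.3,39.3,33.5,-1]])

```text
time: 1.4
tool_pos: [0.433, 0.1104, 0.1498]
tool_rot: [-1.573, 0.614, -1.888]
contact_force: [0.3, 0.2, -0.1]
opening: 0.0919
```

apply_moves(plan=[[0,0,0,0,0,0,-1],[0,0,0,0,0,0,-1],[0,0,0,0,0,0,-1],[0,0,0,0,0,0,-1],[0,0,0,0,0,0,-1]])

```text
time: 2.02
tool_pos: [0.4327, 0.1128, 0.1508]
tool_rot: [-1.571, 0.61, -1.879]
contact_force: [0.4, -0.2, 0.2]
opening: 0.092
```

```bash
python3 - <<'E'
from geo import *
tp=pose();print(tp[0],tp[2]['qpos'])
im=cams.read_camera('wrist');cv2.imwrite('pics/w1raw.png',im)
for P in [[90,29,0],[90,-29,0],[-83.5,12,33],[-83.5,-12,33],[-90,29,18],[-90,-29,18],[40,0,24]]:
    q=proj('wrist',Rm@(np.array(P)/1e3)+tm,tp);print(P,q);cv2.circle(im,tuple(int(round(k)) for k in q),3,(0,0,255),1)
cv2.imwrite('pics/w1.png',cv2.convertScaleAbs(im,alpha=1.5))
foot=Rm@np.array([-.0755,0,.026])+tm
print(delta(foot,toolR(dirm(305),-Rm[:,1]),tp))
E
```

```text
[0.4327 0.1128 0.1508] [-0.3936  0.2376  2.0559  0.7226  1.0413 -0.5236]
[90, 29, 0] [290.9204  42.4262]
[90, -29, 0] [358.5307  42.9279]
[-83.5, 12, 33] [308.8664 246.9212]
[-83.5, -12, 33] [337.6863 247.1406]
[-90, 29, 18] [290.2357 248.2356]
[-90, -29, 18] [356.2581 248.7384]
[40, 0, 24] [324.3933  95.7922]
(array([0.0089, 0.1196, 0.0006]), array([0.2585, 0.3433, 0.0475]))
```

View pics/w1.png

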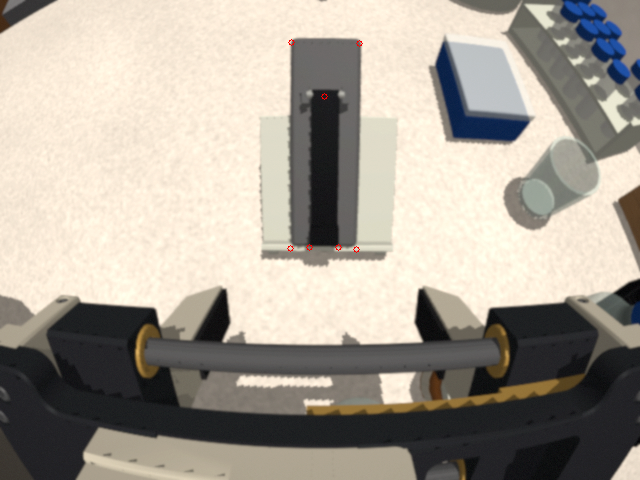

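apply_moves(plan=[[0.009,0.03,0,0,0,0,-1],[0.009,0.06,0,0,0,0,-0.4],[0.009,0.09,0,0,0,0,-0.3],[0.009,0.104,0,0,0,0,-0.3],[0.009,0.104,0,0,0,0,-0.3]], squeeze=3)

```text
time: 2.7
tool_pos: [0.4482, 0.1621, 0.0598]
tool_rot: [-1.574, 0.61, -1.882]
contact_force: [0.6, 0.4, -0.0]
opening: 0.0602
```

apply_moves(plan=[[0,0.004,0,0,0,0,-0.3],[0,0.008,0,0,0,0,-0.3],[0,0.008,0,0,0,0,-0.3],[0,0.008,0,0,0,0,-0.3],[0,0.008,0,0,0,0,-0.3]])

```text
time: 3.32
tool_pos: [0.4501, 0.1658, 0.0536]
tool_rot: [-1.572, 0.61, -1.882]
contact_force: [-0.4, -0.1, -0.1]
opening: 0.06
```

```bash
python3 - <<'E'
from geo import *
tp=pose();print(tp[0],tp[2]['qpos'],tp[2]['contact_force'],tp[2]['opening'])
print(Rm.T@(tp[0]-tm),delta(tp[0],toolR(dirm(305),-Rm[:,1]),tp))
im=cams.read_camera('wrist');cv2.imwrite('pics/w2.png',cv2.convertScaleAbs(im[120:420,170:470],alpha=1.8))
E
```

```text
[0.4501 0.1658 0.0536] [-0.2462  0.4531  2.1283  0.9548  0.7765 -0.7109] [-0.353  -0.0793 -0.0509] 0.059972308373901856
[-0.0765 -0.0001  0.034 ] (array([0., 0., 0.]), array([0.2009, 0.186 , 0.0305]))
```

View pics/w2.png

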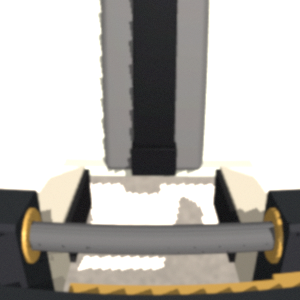

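```bash
python3 - <<'E'
from geo import *
tp=pose();p,M,_=tp
for x in(-.0095,.0095):
  for z in(-.03,.03): print('tip',x,z,proj('wrist',p+M@[x,.011,z],tp)-[170,120])
for P in [[-83.5,12,33],[-83.5,-12,33],[-67.5,12,33],[-67.5,-12,33],[-90,29,18]]: print(P,proj('wrist',Rm@(np.array(P)/1e3)+tm,tp)-[170,120])
E
```

```text
tip -0.0095 -0.03 [ 98.9077 141.0707]
tip -0.0095 0.03 [207.0755 141.1172]
tip 0.0095 -0.03 [100.6269 171.9529]
tip 0.0095 0.03 [205.2659 171.9848]
[-83.5, 12, 33] [130.8069 176.0274]
[-83.5, -12, 33] [175.0117 176.2397]
[-67.5, 12, 33] [130.2637 148.8248]
[-67.5, -12, 33] [175.8349 149.0419]
[-90, 29, 18] [103.7149 174.1779]
```

apply_moves(plan=[[0,0.001,0,0,0,0,0.2],[0,0.001,0,0,0,0,0.4],[0,0.001,0,0,0,0,0.6],[0,0.001,0,0,0,0,0.6],[0,0.001,0,0,0,0,0.6]], squeeze=4)

```text
time: 4.0
tool_pos: [0.4502, 0.1665, 0.0527]
tool_rot: [-1.572, 0.61, -1.882]
contact_force: [-0.8, 0.2, 0.1]
opening: 0.0192
```

```bash
python3 - <<'E'
from geo import *
tp=pose();p,M,o=tp;print(p,o['contact_force'],o['opening'])
print('tcp in meter',Rm.T@(p-tm))
H=Rm@np.array([.04,0,.024])+tm; ax=Rm[:,1]
for a in(.13,.26,.39,.52,.60,.64,.66):
    Q=R.from_rotvec(ax*a).as_matrix();print(a,*delta(H+Q@(p-H),Q@M,tp))
E
```

```text
[0.4502 0.1665 0.0527] [-0.8268  0.1844  0.0612] 0.019206345870887757
tcp in meter [-0.0765  0.0001  0.0329]
0.13 [-0.0021 -0.015  -0.0001] [-0.0237  0.0286 -7.4484]
0.26 [-0.0062 -0.0297 -0.0001] [ -0.0473   0.0571 -14.8967]
0.39 [-0.0121 -0.0436 -0.0001] [ -0.071    0.0857 -22.3451]
0.52 [-0.0198 -0.0567 -0.0002] [ -0.0947   0.1142 -29.7934]
0.6 [-0.0253 -0.0642 -0.0002] [ -0.1092   0.1318 -34.377 ]
0.64 [-0.0283 -0.0678 -0.0002] [ -0.1165   0.1406 -36.6688]
0.66 [-0.0299 -0.0696 -0.0002] [ -0.1202   0.145  -37.8147]
```

```bash
python3 - <<'E'
from geo import *
im=cams.read_camera('wrist');print(robot.observe()['opening'])
cv2.imwrite('pics/w3.png',cv2.resize(cv2.convertScaleAbs(im[220:350,250:400],alpha=1.3),None,fx=4,fy=4,interpolation=2))
E
```

```text
0.018628218597563896
```

View pics/w3.png

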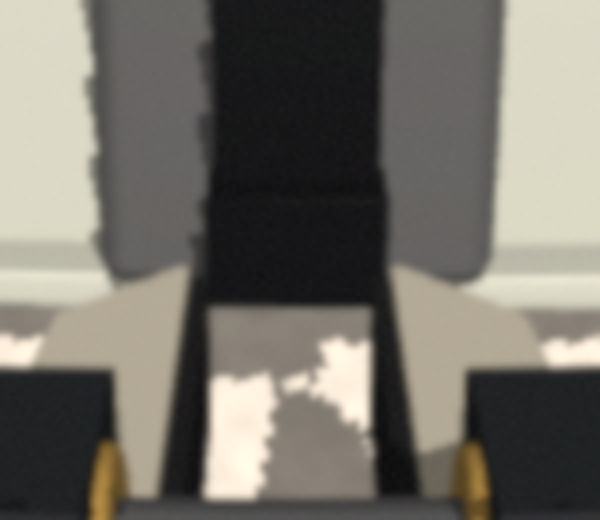

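apply_moves(plan=[[0,0,0,0,0,0,-0.3],[0,0,0,0,0,0,-0.3],[0,0,0,0,0,0,-0.3],[0,0,0,0,0,0,-0.3],[0,0.001,0,0,0,0,-0.3]])

```text
time: 4.68
tool_pos: [0.4504, 0.167, 0.0518]
tool_rot: [-1.572, 0.61, -1.882]
contact_force: [0.1, -0.9, -0.5]
opening: 0.0586
```

apply_moves(plan=[[-0.001,0.0015,0,0,0,0,-0.3],[-0.001,0.003,0,0,0,0,-0.3],[-0.001,0.004,0,0,0,0,-0.3],[-0.001,0.004,0,0,0,0,-0.3],[-0.001,0.004,0,0,0,0,-0.3]])

```text
time: 5.3
tool_pos: [0.4513, 0.17, 0.0491]
tool_rot: [-1.572, 0.61, -1.882]
contact_force: [-0.1, -0.5, 0.8]
opening: 0.0598
```

```bash
python3 - <<'E'
from geo import *
tp=pose();p,M,o=tp;print(p,o['contact_force'],o['opening'])
print('tcp in meter',Rm.T@(p-tm))
im=cams.read_camera('wrist');cv2.imwrite('pics/w4.png',cv2.resize(cv2.convertScaleAbs(im[220:350,220:420],alpha=1.3),None,fx=3.5,fy=3.5,interpolation=2))
im=cams.read_camera('scene');cv2.imwrite('pics/s4.png',im)
print(proj('scene',p),proj('scene',p+M@[0,.011,.03]),proj('scene',p+M@[0,.011,-.03]))
E
```

```text
[0.4513 0.17   0.0491] [-0.0871 -0.5495  0.8447] 0.05977207822383371
tcp in meter [-0.0755  0.0001  0.0279]
[365.224  177.8869] [369.6787 189.8732] [365.3674 170.7127]
```

```bash
python3 - <<'E'
import cv2,numpy as np
a=cv2.imread('pics/w4.png');b=cv2.imread('pics/s4.png')
b=cv2.convertScaleAbs(cv2.resize(b[130:220,310:450],(700,450),interpolation=2),alpha=1.5)
a=cv2.resize(a,(226,147));b[:147,474:]=a
cv2.imwrite('pics/m4.png',b)
E
```

```text
(no output)
```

View pics/m4.png

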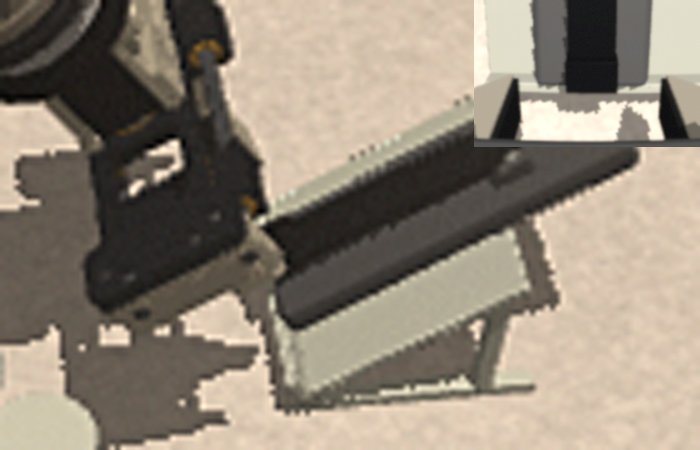

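apply_moves(plan=[[0,0.004,0,0,0,0,-0.3],[0,0.008,0,0,0,0,-0.3],[0,0.012,0,0,0,0,-0.3],[0,0.012,0,0,0,0,-0.3],[0,0.012,0,0,0,0,-0.3]])

```text
time: 6.02
tool_pos: [0.4534, 0.1766, 0.0393]
tool_rot: [-1.573, 0.61, -1.882]
contact_force: [-0.4, 0.2, -0.5]
opening: 0.0598
```

```bash
python3 - <<'E'
from geo import *
tp=pose();p,M,o=tp;print(p,o['contact_force'],o['opening'])
print('tcp in meter',Rm.T@(p-tm))
im=cams.read_camera('wrist');cv2.imwrite('pics/w5.png',im)
g=cv2.cvtColor(im,cv2.COLOR_BGR2GRAY)
for P in [[-83.5,12,33],[-67.5,12,33],[-83.5,-29,18],[-60,-29,18],[-90,-29,18],[-90,0,0]]: print(P,proj('wrist',Rm@(np.array(P)/1e3)+tm,tp))
# column profiles near right finger
for u in (380,385,390,395,400,405): print(u,g[236:320:4,u])
E
```

```text
[0.4534 0.1766 0.0393] [-0.3839  0.1714 -0.536 ] 0.05983998337089937
tcp in meter [-0.0755  0.0002  0.0158]
[-83.5, 12, 33] [299.2406 313.8958]
[-67.5, 12, 33] [298.5363 284.971 ]
[-83.5, -29, 18] [377.0534 300.3386]
[-60, -29, 18] [379.7258 259.6977]
[-90, -29, 18] [376.2838 310.8714]
[-90, 0, 0] [323.2719 296.3725]
380 [117 131 134 140 148 158 164 164 167 170 173 173 173 174 173 148 149 181
 170 102 101]
385 [174 174 174 175 174 175 175 174 174 174 174 174 174 163 111  80  65  70
  53  30  15]
390 [174 175 174 174 174 174 174 175 175 175 174 175 173 117  39  23  22  17
  14  14  14]
395 [174 175 175 174 175 175 174 174 174 174 175 174 174 140 137 127  89  43
  27  23  20]
400 [175 174 175 174 175 173 174 175 174 175 174 174 174 160 138 137 138 137
 130  98  56]
405 [174 174 175 174 174 175 174 174 174 174 174 174 174 173 139 137 138 138
 137 138 137]
```

apply_moves(plan=[[0,0,0,0,0,0,0.1],[0,0,0,0,0,0,0.1],[0,0.003,0,0,0,0,0.1],[0,0.006,0,0,0,0,0.1],[0,0.006,0,0,0,0,0.1]])

```text
time: 6.7
tool_pos: [0.4542, 0.18, 0.0341]
tool_rot: [-1.573, 0.61, -1.882]
contact_force: [0.0, -0.6, 0.7]
opening: 0.0413
```

apply_moves(plan=[[0,0.001,0,0,0,0,0.1],[0,0.002,0,0,0,0,0.1],[0,0.003,0,0,0,0,0.1],[0,0.003,0,0,0,0,0.1],[0,0.003,0,0,0,0,0.1]])

```text
time: 7.32
tool_pos: [0.455, 0.1814, 0.0319]
tool_rot: [-1.572, 0.61, -1.882]
contact_force: [1.1, -0.8, 0.2]
opening: 0.0417
```

```bash
python3 - <<'E'
from geo import *
tp=pose();p,M,o=tp;print(p,o['contact_force'],o['opening'])
print('tcp in meter',Rm.T@(p-tm))
im=cams.read_camera('wrist')
for P in [[-83.5,12,33],[-67.5,12,33],[-67.5,-12,33],[-60,-29,18],[-90,-29,18],[-75.5,-18,18]]: print(P,proj('wrist',Rm@(np.array(P)/1e3)+tm,tp))
cv2.imwrite('pics/w6.png',cv2.resize(cv2.convertScaleAbs(im[230:340,250:400],alpha=1.6),None,fx=5,fy=5,interpolation=2))
E
```

```text
[0.455  0.1814 0.0319] [ 1.0871 -0.8442  0.2288] 0.041654990630443145
tcp in meter [-0.0755  0.0002  0.0069]
[-83.5, 12, 33] [298.1029 322.9067]
[-67.5, 12, 33] [297.2918 293.0366]
[-67.5, -12, 33] [349.4437 293.284 ]
[-60, -29, 18] [382.2328 266.0954]
[-90, -29, 18] [378.3964 318.9448]
[-75.5, -18, 18] [358.8506 294.4584]
```

View pics/w6.png

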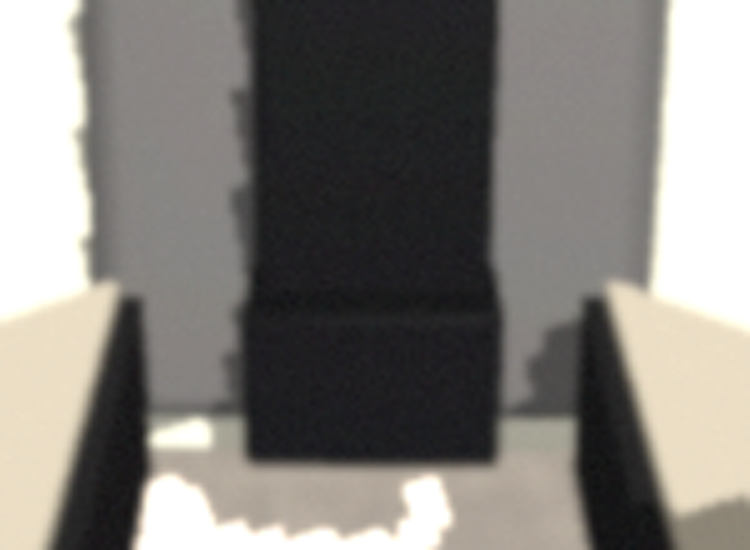

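apply_moves(plan=[[0,0.002,0,0,0,0,0.1],[0,0.004,0,0,0,0,0.1],[0,0.006,0,0,0,0,0.1],[0,0.008,0,0,0,0,0.1],[0,0.008,0,0,0,0,0.1]])

```text
time: 8.0
tool_pos: [0.4562, 0.1859, 0.0252]
tool_rot: [-1.573, 0.61, -1.882]
contact_force: [0.1, -0.5, -0.1]
opening: 0.0413
```

apply_moves(plan=[[0,0,0,0,0,0,0.3],[0,0,0,0,0,0,0.5],[0,0,0,0,0,0,0.6],[0,0,0,0,0,0,0.6],[0,0,0,0,0,0,0.6]], squeeze=4)

```text
time: 8.62
tool_pos: [0.4565, 0.1857, 0.0254]
tool_rot: [-1.572, 0.61, -1.882]
contact_force: [1.0, -0.9, -0.0]
opening: 0.024
```

```bash
python3 - <<'E'
from geo import *
tp=pose();p,M,o=tp;print(p,o['contact_force'],o['opening'])
print('tcp in meter',Rm.T@(p-tm))
E
```

```text
[0.4565 0.1857 0.0254] [ 1.0451 -0.9317 -0.0278] 0.024014001438130334
tcp in meter [-0.0755 -0.     -0.0011]
```

```bash
python3 - <<'E'
from geo import *
tp=pose();p,M,o=tp
H=Rm@np.array([.04,0,.024])+tm; ax=Rm[:,1]
p0=p;M0=M
for base,A in((0,(.07,.14,.21,.28,.35)),(.35,(.42,.49,.56,.62,.65))):
  Q0=R.from_rotvec(ax*base).as_matrix();cur=(H+Q0@(p-H),Q0@M,0)
  for a in A:
    Q=R.from_rotvec(ax*a).as_matrix();print(a,*delta(H+Q@(p-H),Q@M,cur))
E
```

```text
0.07 [ 0.0015 -0.0081 -0.    ] [-0.013   0.0137 -4.0107]
0.14 [ 0.0024 -0.0164 -0.0001] [-0.026   0.0275 -8.0213]
0.21 [ 0.0027 -0.0246 -0.0001] [ -0.039    0.0412 -12.032 ]
0.28 [ 0.0025 -0.0329 -0.0001] [ -0.052    0.055  -16.0426]
0.35 [ 0.0016 -0.0411 -0.0001] [ -0.0651   0.0687 -20.0533]
0.42 [ 0.0015 -0.0081 -0.    ] [-0.013   0.0137 -4.0107]
0.49 [ 0.0024 -0.0164 -0.0001] [-0.026   0.0275 -8.0213]
0.56 [ 0.0027 -0.0246 -0.0001] [ -0.039    0.0412 -12.032 ]
0.62 [ 0.0025 -0.0317 -0.0001] [ -0.0502   0.053  -15.4697]
0.65 [ 0.0023 -0.0353 -0.0001] [ -0.0558   0.0589 -17.1885]
```

apply_moves(plan=[[0.0015,-0.008,0,0,0,-4,0.6],[0.0024,-0.0164,0,0,0,-8,0.6],[0.0027,-0.0246,0,0,0,-12,0.6],[0.0025,-0.033,0,0,0,-16,0.6],[0.0016,-0.041,0,0,0,-20,0.6]])

```text
time: 9.25
tool_pos: [0.4485, 0.162, 0.0583]
tool_rot: [-1.572, 0.259, -1.882]
contact_force: [-0.8, 2.4, 0.2]
opening: 0.0242
```

apply_moves(plan=[[0.0015,-0.008,0,0,0,-4,0.6],[0.0024,-0.0164,0,0,0,-8,0.6],[0.0027,-0.0246,0,0,0,-12,0.6],[0.0025,-0.0317,0,0,0,-15.5,0.6],[0.0023,-0.0347,0,0,0,-16.9,0.6]])

```text
time: 9.88
tool_pos: [0.4452, 0.152, 0.091]
tool_rot: [-1.572, -0.034, -1.88]
contact_force: [1.1, 1.8, -2.6]
opening: 0.0237
```

apply_moves(plan=[[0,0,0,0,0,0,0.6],[0,0,0,0,0,0,0.6],[0,0,0,0,0,0,0.6],[0,0,0,0,0,0,0.6],[0,0,0,0,0,0,0.6]])

```text
time: 10.5
tool_pos: [0.4453, 0.1514, 0.0909]
tool_rot: [-1.572, -0.034, -1.881]
contact_force: [-0.1, 0.8, -0.4]
opening: 0.0238
```

```bash
python3 - <<'E'
from geo import *
tp=pose();p,M,o=tp;print(p,o['contact_force'],o['opening'],o['qpos'])
print('tcp in meter',Rm.T@(p-tm))
im=cams.read_camera('wrist');cv2.imwrite('pics/w7.png',im)
H=Rm@np.array([.04,0,.024])+tm
for a in(0,.63):
  Q=R.from_rotvec(Rm[:,1]*a).as_matrix()
  for q in([-.1235,.012,.009],[-.1235,-.012,.009],[-.1075,-.012,.009]):print(a,proj('wrist',H+Q@Rm@np.array(q),tp))
for P in [[90,29,0],[90,-29,0],[-90,29,18],[-90,-29,18]]:print(P,proj('wrist',Rm@(np.array(P)/1e3)+tm,tp))
E
```

```text
[0.4453 0.1514 0.0909] [-0.109   0.8401 -0.3504] 0.023828928779499596 [ 0.1857  0.3893  1.8112 -0.0353  0.9589  0.5168]
tcp in meter [-0.0675  0.      0.0733]
0 [303.828  240.7052]
0 [342.2027 240.911 ]
0 [343.4802 225.3144]
0.63 [296.8696 330.4489]
0.63 [348.9531 330.6955]
0.63 [350.3009 300.2677]
[90, 29, 0] [253.047  -75.6224]
[90, -29, 0] [397.5155 -74.5282]
[-90, 29, 18] [279.4493 227.7801]
[-90, -29, 18] [366.5759 228.2528]
```

```bash
python3 - <<'E'
from h import *
g=cv2.cvtColor(cv2.imread('pics/w7.png'),cv2.COLOR_BGR2GRAY)
print(g[290:350:2,323]);print(g[205:250:2,372],g[205:250:2,360],g[205:250:2,290]);print(g[220,260:300:2],g[220,350:390:2])
E
```

```text
[ 13  14  15   9  11  12  14  11  12  14  13  12  13  13  13  14  12  14
  14  20 123 210 211 210 211 215 210 155  50  40]
[179 173 171 170 144 111 108 109 105 104 111 113 112 113 114 115 115 114
 113 113 112 112 113] [ 86  86  86  86  86  85  85  81  63  48  58 151 217 219 221 222 221 219
 216 212 213 216 216] [ 48  48  49  48  48  47  48  48  49  49  50  82 112 113 115 118 118 116
 113 114 113 112 112]
[103 105 104 105 104 105 104 104  99  67  49  48  48  48  49  49  48  48
  34  26] [ 44  48  48  57  63  74  76  63  85 106 108 108 108 106 108 108 107 108
 108 108]
```

apply_moves(plan=[[0,-0.001,0,0,0,-0.5,0.6],[0,-0.002,0,0,0,-1,0.6],[0,-0.0025,0,0,0,-1.2,0.6],[0,-0.0025,0,0,0,-1.2,0.6],[0,-0.0025,0,0,0,-1.2,0.6]])

```text
time: 11.18
tool_pos: [0.4454, 0.1516, 0.0935]
tool_rot: [-1.572, -0.055, -1.881]
contact_force: [1.1, 2.6, -2.2]
opening: 0.024
```

```bash
python3 - <<'E'
from geo import *
tp=pose();p,M,o=tp;print(p,o['contact_force'],o['opening'])
im=cams.read_camera('wrist');cv2.imwrite('pics/w8.png',im);g=cv2.cvtColor(im,cv2.COLOR_BGR2GRAY)
print(g[320:345,323]);print(g[220:240,290])
for P in [[-90,29,18],[-90,-29,18]]:print(P,proj('wrist',Rm@(np.array(P)/1e3)+tm,tp))
H=Rm@np.array([.04,0,.024])+tm
for a in(.61,.63,.65,.67):
  Q=R.from_rotvec(Rm[:,1]*a).as_matrix();print(a,proj('wrist',H+Q@Rm@np.array([-.1235,0,.009]),tp))
E
```

```text
[0.4454 0.1516 0.0935] [ 1.0987  2.633  -2.2323] 0.023951394186082654
[ 12  11  12  12  12  11  11  15  18  53 121 180 206 211 214 215 216 215
 211 210 209 210 209 196 156]
[ 50  49  48  49  49  53  67  89 106 113 116 117 119 119 119 117 117 115
 114 114]
[-90, 29, 18] [279.6359 225.2472]
[-90, -29, 18] [366.1387 225.7342]
0.61 [322.7765 326.4548]
0.63 [322.7813 329.0434]
0.65 [322.787  331.6038]
0.67 [322.7935 334.1349]
```

apply_moves(plan=[[0,0.0025,0,0,0,0,0.6],[0,0.0025,0,0,0,0,0.1],[0,0.0025,0,0,0,0,0.1],[0,0.0025,0,0,0,0,0.1],[0,0.0025,0,0,0,0,0.1]])

```text
time: 11.85
tool_pos: [0.4454, 0.1514, 0.091]
tool_rot: [-1.572, -0.055, -1.881]
contact_force: [0.4, 0.2, 0.4]
opening: 0.0413
```

apply_moves(plan=[[0,-0.03,0,0,0,0,0.1],[0,-0.06,0,0,0,0,0],[0,-0.1,0,0,0,0,-1],[0,-0.13,0,0,0,0,-1],[0,-0.13,0,0,0,0,-1]])

```text
time: 12.48
tool_pos: [0.449, 0.1585, 0.2229]
tool_rot: [-1.568, -0.052, -1.881]
contact_force: [-0.5, 0.2, -0.9]
opening: 0.0709
```

```bash
python3 - <<'E'
from geo import *
tp=pose();p,M,o=tp;print(p,o['contact_force'],o['opening'],o['qpos'])
im=cams.read_camera('wrist');cv2.imwrite('pics/w9.png',im);g=cv2.cvtColor(im,cv2.COLOR_BGR2GRAY)
H=Rm@np.array([.04,0,.024])+tm
for a in(.56,.6,.63,.66):
  Q=R.from_rotvec(Rm[:,1]*a).as_matrix();print(a,proj('wrist',H+Q@Rm@np.array([-.1235,0,.009]),tp),proj('wrist',H+Q@Rm@np.array([-.1235,.012,.009]),tp))
for P in [[90,29,0],[90,-29,0],[-90,29,18],[-90,-29,18]]:print(P,proj('wrist',Rm@(np.array(P)/1e3)+tm,tp))
np.set_printoptions(linewidth=200)
v=int(proj('wrist',H+R.from_rotvec(Rm[:,1]*.63).as_matrix()@Rm@np.array([-.1235,0,.009]),tp)[1]);print(v-15,g[v-15:v+15,323])
sc=cams.read_camera('scene');cv2.imwrite('pics/s9.png',sc)
b=cv2.convertScaleAbs(cv2.resize(sc[110:220,340:450],(500,500),interpolation=2),alpha=1.5)
a=cv2.resize(im[0:330,210:430],(300,450));cv2.imwrite('pics/m9.png',np.hstack([b[:450],cv2.convertScaleAbs(a,alpha=1.3)]))
E
```

```text
[0.449  0.1585 0.2229] [-0.548   0.2429 -0.91  ] 0.07093480082921237 [ 0.2119  0.257   1.5967 -0.0484  1.3115  0.5352]
0.56 [320.5461 240.268 ] [305.8007 240.2085]
0.6 [320.543 242.221] [305.5653 242.1597]
0.63 [320.5414 243.5703] [305.3827 243.5076]
0.66 [320.5403 244.8158] [305.1947 244.7517]
[90, 29, 0] [281.5884  12.2587]
[90, -29, 0] [361.9029  12.6971]
[-90, 29, 18] [291.9169 191.94  ]
[-90, -29, 18] [349.4668 192.1906]
228 [ 24  24  22  23  23  23  21  22  23  22  21  28  59 112 157 181 188 189 188 186 182 180 179 179 178 177 177 180 181 180]
```

View pics/m9.png

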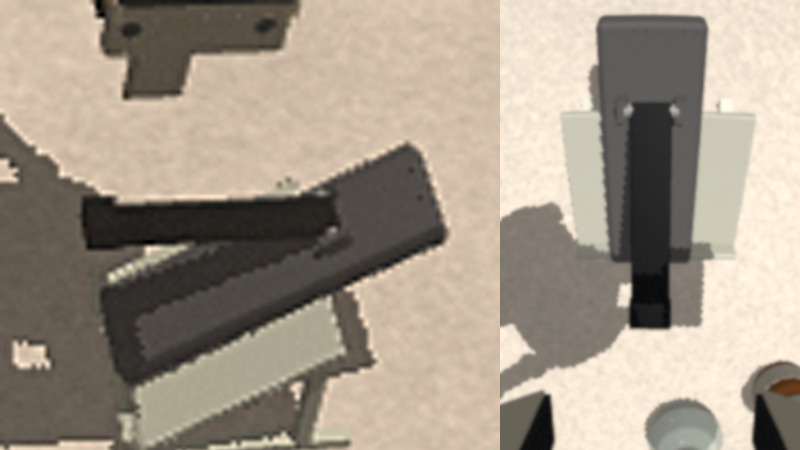

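```bash
python3 - <<'E'
from geo import *
tp=pose();p,M,o=tp;print(p)
for y in(.011,0,-.01,-.02,-.025,-.03): print(y,[(proj('scene',p+M@[0,y,z])-[340,110])*500/110 for z in(.035,-.035)])
im=cv2.imread('pics/w9.png');g=cv2.cvtColor(im,cv2.COLOR_BGR2GRAY);np.set_printoptions(linewidth=200)
print(g[300,225:265],g[300,385:420])
E
```

```text
[0.4474 0.1581 0.2203]
0.011 [array([130.8136, 135.0699]), array([104.9325,  27.9006])]
0 [array([134.52  , 117.0726]), array([108.2599,   9.6063])]
-0.01 [array([137.9513, 100.4107]), array([111.3382,  -7.3187])]
-0.02 [array([141.4432,  83.4547]), array([114.4687, -24.531 ])]
-0.025 [array([143.2124,  74.8638]), array([116.054 , -33.2472])]
-0.03 [array([144.9974,  66.1965]), array([117.6529, -42.038 ])]
[ 76  76  76  76  76  77  76  77  77  76  71  63  48  30  16  10  12  13  12  11  15  28  66 120 164 181 183 181 181 182 184 185 183 181 180 181 183 186 187 187] [185 186 187 186 181 169 155 142 120 105  91  67  37  19  12  11  13  10  13  14  19  35  53  66  73  75  76  76  76  76  76  76  77  76  77]
```

```bash
cat >> geo.py <<'E'
grip=Rm@np.array([.064,0,.009])+tm
YO=.041
E
python3 - <<'E'
from geo import *
tp=pose();p,M,o=tp;print(p,o['opening'])
Rt=toolR(dirm(250),-Rm[:,1]);P=grip+(YO-.10)*dirm(250)
print(P,delta(P,Rt,tp), grip)
E
```

```text
[0.4474 0.1581 0.2203] 0.07890421319605956
[0.4964 0.3081 0.1691] (array([-0.1604,  0.0424,  0.001 ]), array([  0.0462,   0.2942, -16.8479])) [0.4902 0.2889 0.1137]
```

apply_moves(plan=[[-0.04,0,0,0,0.3,-4,-1],[-0.08,0.01,0,0,0.3,-8,-1],[-0.12,0.02,0.001,0,0.3,-13,-1],[-0.16,0.042,0.001,0,0.3,-16.8,-1],[-0.16,0.042,0.001,0,0.3,-16.8,-1]], squeeze=45)

```text
time: 13.2
tool_pos: [0.4946, 0.3095, 0.1626]
tool_rot: [-1.58, -0.357, -1.879]
contact_force: [-0.2, 0.3, -0.6]
opening: 0.0917
```

apply_moves(plan=[[0,0,0,0,0,0,-1],[0,0,0,0,0,0,-1],[0,0,0,0,0,0,-1],[0,0,0,0,0,0,-1],[0,0,0,0,0,0,-1]])

```text
time: 13.82
tool_pos: [0.4968, 0.3076, 0.1707]
tool_rot: [-1.571, -0.347, -1.887]
contact_force: [-0.1, -0.9, 0.1]
opening: 0.0917
```

```bash
python3 - <<'E'
from geo import *
np.set_printoptions(linewidth=200)
tp=pose();p,M,o=tp;print(p,o['opening'],o['qpos'])
im=cams.read_camera('wrist');cv2.imwrite('pics/w10.png',im);g=cv2.cvtColor(im,cv2.COLOR_BGR2GRAY)
for P in [[90,29,0],[90,-29,0],[90,29,18],[90,-29,18],[40,0,24]]:print(P,proj('wrist',Rm@(np.array(P)/1e3)+tm,tp))
v=int(proj('wrist',Rm@np.array([.075,0,.018])+tm,tp)[1]);print(v,g[v,260:300],g[v,345:390])
print(g[150:260:3,323])
print(delta(grip+YO*dirm(250),toolR(dirm(250),-Rm[:,1]),tp))
E
```

```text
[0.4968 0.3076 0.1707] 0.09166000089515375 [ 0.5515  0.6666  1.1316 -0.2222  1.6114  0.8885]
[90, 29, 0] [275.4146 222.2855]
[90, -29, 0] [368.3333 222.2557]
[90, 29, 18] [274.3071 250.0464]
[90, -29, 18] [369.4524 250.0173]
[40, 0, 24] [321.9075 276.5183]
256 [160 160 160 161 160 161 160 161 161 160 161 161 161 160 160 161 161 160 159 154 135 104  79  71  74  76  76  76  77  76  76  77  76  76  77  77  77  77  77  77] [ 77  77  77  77  77  77  77  77  77  77  78  77  77  77  76  77  89 116 143 157 161 160 160 160 161 160 160 160 160 161 160 160 160 161 161 160 160 160 160 160 160 160 160 160 160]
[138  99  97 100 100  98 100  98  98  98  95  98  94  98 100  99  97  98 101 100  99 100  97  55  46  47  46  48  58  78  65  45  47  76  77  77  77]
(array([-0.0006,  0.1013, -0.0005]), array([ 0.0014, -0.0461, -0.108 ]))
```

```bash
python3 - <<'E'
from geo import *
g=cv2.cvtColor(cv2.imread('pics/w10.png'),cv2.COLOR_BGR2GRAY)
for v in range(212,330,6):
    r=g[v,200:450];d=np.where(np.abs(np.diff(r.astype(int)))>14)[0]+200;print(v,g[v,240:400:10],d)
E
```

```text
212 [191 194  99  94  97 100 100  99 100 101 101 100 103 101  95 194] [213 214 215 216 254 255 256 385 386 387]
218 [193 194  97  94  82  77  72  74  72  74  75  76  76 101  94 187] [210 211 255 256 257 387 388 389]
224 [195 192 103  95  45  46  47  46  46  46  46  47  47  98  91 141] [204 205 206 257 258 366 367 389 390 391]
230 [195 195 155  93  47  48  46  48  47  48  47  47  47  96  93 103] [200 201 202 259 260 261 275 366 367 368 375 376 378 379 390 391 392]
236 [195 197 124  92  65  62  63  62  64  68  67  67  64  94 121  94] [258 259 260 274 275 367 375 376 378 379 380 392 393 394]
242 [196 197 112 107  46  47  50  50  51  53  52  57  57 105 147 108] [257 258 275 276 365 366 376 377 380 381 393 394 395]
248 [192 197 171 172  68  64  65  60  61  61  61  60  54 172 169 170] [276 277 278 279 363 364 365]
254 [195 194 160 160 116  77  77  77  77  77  77  77  75 160 160 160] [279 280 361 362 363]
260 [194 197 166 161 156  76  77  76  77  76  77  77  97 160 161 161] [281 282 359 360 361]
266 [191 196 192 160 160  77  73  56  49  46  63  76 150 160 160 190] [283 284 285 357 358 359]

[... 737 characters left out ...]
14 225 226 227 228 305 306 307 308 333 334 335 336 415 416 417 418
 429 430]
308 [194 188 192 195 196 190 193  23  21  20 195 190 197 195 197 197] [210 211 226 227 228 229 305 306 307 308 309 333 334 335 336 414 415 416
 417 433]
314 [187 192 188 193 187 189 192  23  18  19 194 190 194 192 192 196] [206 207 226 227 228 229 230 306 307 308 309 333 334 335 413 414 415 416
 435 436 437]
320 [194 190 196 187 194 192 188  28  19  21 193 193 191 195 193 195] [203 204 227 228 229 230 231 306 307 308 309 332 333 334 335 412 413 414
 415 416 439 440]
326 [190 191 190 191 189 192 193  32  20  18 187 192 189 191 194 194] [200 201 226 227 228 229 306 307 308 309 332 333 334 335 405 414 415 416
 442 443]
```

apply_moves(plan=[[0,0.03,0,0,0,0,-1],[0,0.06,0,0,0,0,-1],[0,0.085,0,0,0,0,-1],[0,0.1,0,0,0,0,-1],[0,0.1,0,0,0,0,-1]])

```text
time: 14.5
tool_pos: [0.4857, 0.2751, 0.0755]
tool_rot: [-1.572, -0.349, -1.886]
contact_force: [-0.2, 0.4, 0.8]
opening: 0.0919
```

apply_moves(plan=[[0,0,0,0,0,0,-1],[0,0,0,0,0,0,-0.5],[0,0,0,0,0,0,-0.3],[0,0,0,0,0,0,-0.3],[0,0,0,0,0,0,-0.3]], squeeze=10)

```text
time: 15.12
tool_pos: [0.4862, 0.2755, 0.0762]
tool_rot: [-1.571, -0.348, -1.886]
contact_force: [0.3, -0.1, 0.2]
opening: 0.0609
```

```bash
python3 - <<'E'
from geo import *
tp=pose();p,M,o=tp;print(p,o['opening'],o['contact_force'])
print(Rm.T@(p-M@[0,YO,0]-tm))
g=cv2.cvtColor(cams.read_camera('wrist'),cv2.COLOR_BGR2GRAY)
for v in range(240,310,10):
    r=g[v,200:450];d=np.where(np.abs(np.diff(r.astype(int)))>14)[0]+200;print(v,g[v,240:400:10],d)
for P in [[90,29,0],[90,-29,0],[90,29,18],[90,-29,18],[40,0,24]]:print(P,proj('wrist',Rm@(np.array(P)/1e3)+tm,tp))
E
```

```text
[0.4862 0.2755 0.0762] 0.06088171274383298 [ 0.2944 -0.1216  0.2093]
[ 0.0646 -0.0004  0.0098]
240 [109 109  99 113 114 117 113 116 116 115 114 115 109 115 112 109] [206 207 208 230 231 232 233 408 409 410]
250 [113 108 104 118 115 112 114 114 110 114 114 114 115 113 114 102] [202 203 204 205 234 235 236 411 412 413]
260 [112 109 112 112 111 115 117 116 116 116 118 113 117 113 117 107] [200 201 236 237 238 394 395 397 398 414 415 416]
270 [109 109 112 116 117 118 115 109 117 115 115 113 116 113 118 112] [236 237 238 394 395 396 398 399 400 417 418 419]
280 [108 106 113 110 112 115 119 116 115 116 112 115 114 117 115 113] [233 234 235 393 394 395 396 400 401 402 403 420 421 422]
290 [99 52 53 52 51 52 52 52 52 52 53 51 51 64 64 52] [231 232 233 422 423 424 425]
300 [95 53 56 56 56 55 55 55 56 55 55 55 55 81 81 59] [214 215 216 217 244 397 398 426 427 428 435 436]
[90, 29, 0] [244.2068 293.6488]
[90, -29, 0] [400.2319 293.6915]
[90, 29, 18] [242.5723 341.9934]
[90, -29, 18] [401.8434 342.0283]
[40, 0, 24] [322.1495 357.9516]
```

apply_moves(plan=[[0,0,0,0,0,0,-0.2],[0,0,0,0,0,0,0],[0,0,0,0,0,0,0],[0,0,0,0,0,0,0],[0,0,0,0,0,0,0]], squeeze=45)

```text
time: 15.8
tool_pos: [0.4861, 0.2755, 0.0761]
tool_rot: [-1.571, -0.348, -1.886]
contact_force: [-0.5, 0.3, 0.3]
opening: 0.0577
```

apply_moves(plan=[[0,0,0,0,0,0,0],[0,0,0,0,0,0,0],[0,0,0,0,0,0,0],[0,0,0,0,0,0,0],[0,0,0,0,0,0,0]])

```text
time: 16.42
tool_pos: [0.4861, 0.2755, 0.0761]
tool_rot: [-1.571, -0.348, -1.886]
contact_force: [0.0, 1.0, 0.7]
opening: 0.0578
```

```bash
python3 - <<'E'
from geo import *
tp=pose();p,M,o=tp;print(p,o['opening'],o['contact_force'])
np.save('grasp.npy',np.c_[M,p])
up=M.T@np.array([0,0,1.]);xs=M.T@np.array([Rm[0,0],Rm[1,0],0]);print('up in tool',up,'x_m horiz',xs, 'ang check',Rm.T@M)
E
```

```text
[0.4861 0.2755 0.0761] 0.05776061901631935 [0.0008 1.024  0.6891]
up in tool [ 0.3408 -0.9401 -0.0003] x_m horiz [-0.7701 -0.2792 -0.0002] ang check [[-0.5746 -0.8184 -0.0004]
 [ 0.0002  0.0003 -1.    ]
 [ 0.8184 -0.5746 -0.0001]]
```

apply_moves(plan=[[0.002,-0.006,0,0,0,0,0],[0.005,-0.014,0,0,0,0,0],[0.009,-0.024,0,0,0,0,0],[0.014,-0.038,0,0,0,0,0],[0.014,-0.038,0,0,0,0,0]])

```text
time: 17.05
tool_pos: [0.487, 0.2757, 0.1184]
tool_rot: [-1.568, -0.345, -1.887]
contact_force: [-0.3, -0.0, -2.5]
opening: 0.0578
```

apply_moves(plan=[[0.014,-0.038,0,0,0,0,0],[0.028,-0.076,0,0,0,0,0],[0.042,-0.114,0,0,0,0,0],[0.056,-0.152,0,0,0,0,0],[0.062,-0.17,0,0,0,0,0]])

```text
time: 17.68
tool_pos: [0.4863, 0.2751, 0.2999]
tool_rot: [-1.569, -0.345, -1.887]
contact_force: [-0.2, -0.3, -3.0]
opening: 0.0576
```

apply_moves(plan=[[0,0,0,0,0,0,0],[0,0,0,0,0,0,0],[0,0,0,0,0,0,0],[0,0,0,0,0,0,0],[0,0,0,0,0,0,0]])

```text
time: 18.3
tool_pos: [0.486, 0.2749, 0.2972]
tool_rot: [-1.572, -0.348, -1.886]
contact_force: [0.8, -0.1, -2.6]
opening: 0.0573
```

```bash
cat >> geo.py <<'E'
def matpose(lift=0,C=(.5061,-.2559),az=110.1):
    a=np.radians(az);mx=np.array([np.cos(a),np.sin(a),0]);up=np.array([0,0,1.])
    S,K=np.sin(np.radians(20.1)),np.cos(np.radians(20.1))
    x=-S*mx+K*up;z=-K*mx-S*up;Rf=np.stack([x,np.cross(z,x),z],1)
    B=np.array([C[0],C[1],.003+lift])+.04*mx
    return Rf,B-Rf@np.array([-.09,0,.018])
def tooltarget(Rf,tf,G=None):
    G=np.load('grasp.npy') if G is None else G
    M0,p0=G[:,:3],G[:,3];A=Rf@Rm.T
    return tf+A@(p0-tm),A@M0
E
python3 - <<'E'
from geo import *
tp=pose();p,M,o=tp;print(p,o['opening'],o['contact_force'],o['qpos'])
g=cv2.cvtColor(cams.read_camera('wrist'),cv2.COLOR_BGR2GRAY)
for v in range(280,320,4): print(v,g[v,300:345:15])
Rf,tf=matpose(.12);P,Rt=tooltarget(Rf,tf);print(P,Rt,delta(P,Rt,tp))
E
```

```text
[0.486  0.2749 0.2972] 0.05731739583179597 [ 0.8055 -0.0626 -2.5719] [ 0.5172  0.548   1.0026 -0.2404  1.8462  0.7967]
280 [203 202 115]
284 [185 196 110]
288 [48 48 46]
292 [49 49 49]
296 [50 50 50]
300 [51 50 51]
304 [52 53 50]
308 [52 51 52]
312 [52 52 51]
316 [53 51 52]
[ 0.4967 -0.2293  0.2475] [[ 0.1961 -0.2824  0.939 ]
 [-0.5364  0.7708  0.3438]
 [-0.8209 -0.5711 -0.0003]] (array([0.4305, 0.209 , 0.1667]), array([-12.3699, -39.0582,  72.1409]))
```

```bash
python3 - <<'E'
from geo import *
tp=pose();p,M,o=tp
Rf,tf=matpose(.12);P,Rt=tooltarget(Rf,tf);d,w=delta(P,Rt,tp)
print(.5*d,.5*w); d1=np.array([.215,.104,.083]);w1=np.array([-6.2,-19.5,36])
c=(p+M@d1,M@R.from_rotvec(w1,degrees=True).as_matrix(),0);print(delta(P,Rt,c))
E
```

```text
[0.2152 0.1046 0.0833] [ -6.1933 -19.5275  36.0681]
(array([ 0.2484, -0.0523,  0.0041]), array([ -6.1856, -19.5671,  36.1298]))
```

apply_moves(plan=[[0.043,0.021,0.017,-1.2,-3.9,7.2,0],[0.086,0.042,0.033,-2.5,-7.8,14.4,0],[0.129,0.062,0.05,-3.7,-11.7,21.6,0],[0.172,0.083,0.066,-5,-15.6,28.8,0],[0.215,0.104,0.083,-6.2,-19.5,36,0]])

```text
time: 18.98
tool_pos: [0.4909, 0.0217, 0.2739]
tool_rot: [-1.688, 0.308, -1.587]
contact_force: [1.1, -0.5, -2.0]
opening: 0.058
```

apply_moves(plan=[[0.05,-0.0105,0.001,-1.2,-3.9,7.2,0],[0.1,-0.021,0.002,-2.5,-7.8,14.4,0],[0.149,-0.031,0.0025,-3.7,-11.7,21.7,0],[0.199,-0.042,0.003,-5,-15.6,28.9,0],[0.248,-0.052,0.004,-6.2,-19.6,36.1,0]])

```text
time: 19.6
tool_pos: [0.4963, -0.2312, 0.2476]
tool_rot: [-1.567, 0.964, -1.215]
contact_force: [1.0, 0.4, -1.7]
opening: 0.0578
```

apply_moves(plan=[[0,0,0,0,0,0,0],[0,0,0,0,0,0,0],[0,0,0,0,0,0,0],[0,0,0,0,0,0,0],[0,0,0,0,0,0,0]])

```text
time: 20.23
tool_pos: [0.4967, -0.228, 0.2492]
tool_rot: [-1.569, 0.96, -1.216]
contact_force: [-0.2, -0.2, -1.6]
opening: 0.0579
```

```bash
python3 - <<'E'
from geo import *
tp=pose();p,M,o=tp;print(p,o['opening'],o['contact_force'],o['qpos'])
Rf,tf=matpose(.12);P,Rt=tooltarget(Rf,tf);print(P,delta(P,Rt,tp))
im=cams.read_camera('wrist');cv2.imwrite('pics/w11.png',im)
im=cams.read_camera('top');cv2.imwrite('pics/t11.png',im)
im=cams.read_camera('scene');cv2.imwrite('pics/s11.png',im)
g=cv2.cvtColor(cv2.imread('pics/w11.png'),cv2.COLOR_BGR2GRAY)
for v in range(280,320,4): print(v,g[v,300:345:15])
# mat corners in views
for nm in('scene','top','wrist'):
  print(nm,[proj(nm,np.r_[b,.003],tp).round(1) for b in([.5423,-.1708],[.5918,-.3038],[.471,-.3461],[.4232,-.2142])])
E
```

```text
[ 0.4967 -0.228   0.2492] 0.05785202220807624 [-0.2358 -0.2457 -1.5526] [-0.7895  0.893   0.8106  0.4723  2.2944 -0.9891]
[ 0.4967 -0.2293  0.2475] (array([ 0.0021,  0.    , -0.0005]), array([0.0324, 0.1288, 0.1891]))
280 [189 190 189]
284 [183 191 184]
288 [81 82 81]
292 [89 90 90]
296 [92 92 93]
300 [92 93 92]
304 [92 92 93]
308 [91 92 92]
312 [91 91 92]
316 [91 91 92]
scene [array([244.4, 269.2]), array([191.6, 310.9]), array([157.3, 271.8]), array([209.1, 234.7])]
top [array([386.2, 282. ]), array([452.4, 258.6]), array([474. , 319.9]), array([407.8, 343.2])]
wrist [array([376.4, 362.7]), array([382.8, 483.5]), array([261.6, 481.7]), array([268.2, 362.3])]
```

apply_moves(plan=[[0.018,0.0125,0,0,0,0,0],[0.038,0.0265,0,0,0,0,0],[0.058,0.0405,0,0,0,0,0],[0.078,0.0545,0,0,0,0,0],[0.088,0.061,0,0,0.1,0.2,0]])

```text
time: 21.0
tool_pos: [0.4965, -0.2287, 0.1394]
tool_rot: [-1.575, 0.968, -1.223]
contact_force: [0.2, 0.2, -2.2]
opening: 0.0577
```

apply_moves(plan=[[0,0,0,0,0,0,0],[0,0,0,0,0,0,0],[0,0,0,0,0,0,0],[0,0,0,0,0,0,0],[0,0,0,0,0,0,0]])

```text
time: 21.62
tool_pos: [0.4968, -0.229, 0.1407]
tool_rot: [-1.573, 0.966, -1.222]
contact_force: [-0.2, -0.5, -1.3]
opening: 0.0578
```

```bash
python3 - <<'E'
from geo import *
tp=pose();p,M,o=tp;print(p,o['opening'],o['contact_force'])
Rf,tf=matpose(0);P,Rt=tooltarget(Rf,tf);print(P,delta(P,Rt,tp),M.T@[0,0,-1])
sc=cams.read_camera('scene');t=cams.read_camera('top');cv2.imwrite('pics/s12.png',sc);cv2.imwrite('pics/t12.png',t)
Mm=M@(Rm.T@np.load('grasp.npy')[:,:3]).T; tmm=p-M@(np.load('grasp.npy')[:,:3].T@(np.load('grasp.npy')[:,3]-tm))
print(Mm,tmm)
for im,n in((sc,'scene'),(t,'top')):
  for q in([-90,29,18],[-90,-29,18],[-62.7,12,92.7],[-62.7,-12,92.7],[90,29,0],[90,-29,0],[40,0,24]):
    k=proj(n,Mm@(np.array(q)/1e3)+tmm);cv2.circle(im,tuple(int(round(a*8)) for a in k),6,(0,0,255),1,16,3)
a=cv2.resize(sc[190:320,130:270],(431,400),interpolation=2);b=cv2.resize(t[240:360,370:480],(367,400),interpolation=2)
cv2.imwrite('pics/m12.png',cv2.convertScaleAbs(np.hstack([a,b]),alpha=1.6))
E
```

```text
[ 0.4968 -0.229   0.1407] 0.05780342220221695 [-0.1749 -0.498  -1.3426]
[ 0.4967 -0.2293  0.1275] (array([ 0.011 ,  0.0073, -0.0002]), array([ 0.0111, -0.0455, -0.1497])) [0.8224 0.569  0.0011]
[[ 0.1195 -0.9392  0.3219]
 [-0.3248 -0.3434 -0.8812]
 [ 0.9382  0.0008 -0.3461]] [ 0.4972 -0.2312  0.1069]
```

View pics/m12.png

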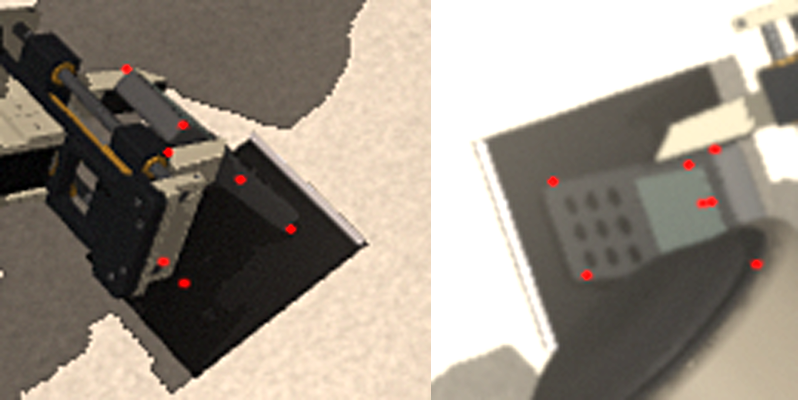

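apply_moves(plan=[[0.002,0.0014,0,0,0,0,0],[0.004,0.0028,0,0,0,0,0],[0.006,0.0042,0,0,0,0,0],[0.008,0.0055,0,0,0,0,0],[0.008,0.0055,0,0,0,0,0]])

```text
time: 22.35
tool_pos: [0.4967, -0.229, 0.1305]
tool_rot: [-1.574, 0.966, -1.222]
contact_force: [-1.2, 0.2, -2.4]
opening: 0.0574
```

apply_moves(plan=[[0.0005,0.0003,0,0,0,0,0],[0.001,0.0006,0,0,0,0,0],[0.0015,0.001,0,0,0,0,0],[0.0015,0.001,0,0,0,0,0],[0.0015,0.001,0,0,0,0,0]])

```text
time: 22.98
tool_pos: [0.4968, -0.2291, 0.129]
tool_rot: [-1.573, 0.966, -1.222]
contact_force: [0.3, 0.1, -1.6]
opening: 0.0578
```

apply_moves(plan=[[0.0003,0.0002,0,0,0,0,0],[0.0006,0.0004,0,0,0,0,0],[0.0008,0.0006,0,0,0,0,0],[0.0008,0.0006,0,0,0,0,0],[0.0008,0.0006,0,0,0,0,0]])

```text
time: 23.6
tool_pos: [0.4967, -0.229, 0.128]
tool_rot: [-1.573, 0.966, -1.222]
contact_force: [-0.3, 0.2, -2.6]
opening: 0.0577
```

No contact yet; continue in 1 mm steps.

apply_moves(plan=[[0.0003,0.0002,0,0,0,0,0],[0.0006,0.0004,0,0,0,0,0],[0.0008,0.0006,0,0,0,0,0],[0.0008,0.0006,0,0,0,0,0],[0.0008,0.0006,0,0,0,0,0]])

```text
time: 24.22
tool_pos: [0.4967, -0.229, 0.127]
tool_rot: [-1.573, 0.966, -1.222]
contact_force: [0.2, -0.6, -2.8]
opening: 0.0578
```

apply_moves(plan=[[0.0003,0.0002,0,0,0,0,0],[0.0006,0.0004,0,0,0,0,0],[0.0008,0.0006,0,0,0,0,0],[0.0008,0.0006,0,0,0,0,0],[0.0008,0.0006,0,0,0,0,0]])

```text
time: 24.85
tool_pos: [0.4967, -0.2289, 0.1259]
tool_rot: [-1.573, 0.966, -1.222]
contact_force: [0.1, 0.3, -2.3]
opening: 0.0582
```

apply_moves(plan=[[0.0003,0.0002,0,0,0,0,0],[0.0006,0.0004,0,0,0,0,0],[0.0008,0.0006,0,0,0,0,0],[0.0008,0.0006,0,0,0,0,0],[0.0008,0.0006,0,0,0,0,0]])

```text
time: 25.48
tool_pos: [0.4967, -0.2289, 0.1255]
tool_rot: [-1.573, 0.966, -1.221]
contact_force: [-0.3, -1.7, 4.2]
opening: 0.0578
```

apply_moves(plan=[[0.0003,0.0002,0,0,0,0,0],[0.0006,0.0004,0,0,0,0,0],[0.0008,0.0006,0,0,0,0,0],[0.0008,0.0006,0,0,0,0,0],[0.0008,0.0006,0,0,0,0,0]])

```text
time: 26.1
tool_pos: [0.4967, -0.229, 0.1254]
tool_rot: [-1.571, 0.966, -1.22]
contact_force: [0.1, -3.1, 9.1]
opening: 0.0577
```

```bash
python3 - <<'E'
from h import *
F=[]
for i in range(6):
    cams.read_camera('top');F.append(robot.observe()['contact_force'])
print(np.mean(F,0),np.std(F,0),pose()[0])
E
```

```text
[ 0.2697 -3.0332  8.6221] [0.4218 0.2935 0.2424] [ 0.4967 -0.2291  0.1254]
```

apply_moves(plan=[[-0.0005,-0.0003,0,0,0,0,0],[-0.0009,-0.0006,0,0,0,0,0],[-0.0009,-0.0006,0,0,0,0,0],[-0.0009,-0.0006,0,0,0,0,0],[-0.0009,-0.0006,0,0,0,0,0]], squeeze=20)

```text
time: 27.02
tool_pos: [0.4967, -0.2289, 0.1255]
tool_rot: [-1.573, 0.966, -1.221]
contact_force: [-0.9, -2.4, 6.7]
opening: 0.0579
```

apply_moves(plan=[[0,0,0,0,0,0,0],[0,0,0,0,0,0,0],[0,0,0,0,0,0,0],[0,0,0,0,0,0,0],[0,0,0,0,0,0,0]], squeeze=4)

```text
time: 27.65
tool_pos: [0.4965, -0.2289, 0.1254]
tool_rot: [-1.573, 0.966, -1.222]
contact_force: [-0.9, -2.0, 5.9]
opening: 0.0582
```

apply_moves(plan=[[0,0,0,0,0,0,-0.28],[0,0,0,0,0,0,-0.3],[0,0,0,0,0,0,-0.4],[0,0,0,0,0,0,-0.6],[0,0,0,0,0,0,-0.8]])

```text
time: 28.28
tool_pos: [0.4967, -0.2288, 0.125]
tool_rot: [-1.573, 0.966, -1.222]
contact_force: [0.3, -1.1, 0.3]
opening: 0.0788
```

```bash
python3 - <<'E'
from geo import *
tp=pose();p,M,o=tp;print(p,o['opening'],o['contact_force'])
g=cv2.cvtColor(cams.read_camera('wrist'),cv2.COLOR_BGR2GRAY)
for v in (300,310,320):
    r=g[v,200:450];d=np.where(np.abs(np.diff(r.astype(int)))>14)[0]+200;print(v,g[v,240:400:10],d)
print(g[270:310:2,322])
E
```

```text
[ 0.4967 -0.2288  0.125 ] 0.07881138398768746 [ 0.2605 -1.0579  0.3256]
300 [ 52  98 177 187 185 186 182 187 183 187 185 180 186 181 180 181] [226 227 228 229 239 240 402 403 404 405 414 415 416 417]
310 [53 81 82 83 84 84 84 85 86 85 86 86 86 87 87 87] [221 222 223 224 239 240 241 243 244 245 395 396 397 401 402 403 404 419
 420 421 422]
320 [14 84 85 86 87 87 87 88 88 90 89 90 91 91 92 91] [216 217 218 219 241 242 397 398 399 401 402 403 424 425 426 427]
[183 184 184 182 184 185 186 184 182 179 181 184 182 176 177 182 173 113
  75  81]
```

apply_moves(plan=[[0,0,0,0,0,0,-1],[0,-0.005,0,0,0,0,-1],[0,-0.03,0,0,0,0,-1],[0,-0.07,0,0,0,0,-1],[0,-0.1,0,0,0,0,-1]])

```text
time: 28.95
tool_pos: [0.5251, -0.3072, 0.1832]
tool_rot: [-1.572, 0.965, -1.221]
contact_force: [0.7, 0.1, -0.5]
opening: 0.0919
```

apply_moves(plan=[[0,-0.03,0,0,0,0,-1],[0,-0.06,0,0,0,0,-1],[0,-0.09,0,0,0,0,-1],[0,-0.09,0,0,0,0,-1],[0,-0.09,0,0,0,0,-1]])

```text
time: 29.58
tool_pos: [0.5234, -0.3491, 0.2263]
tool_rot: [-1.56, 0.954, -1.22]
contact_force: [0.6, 0.0, -0.2]
opening: 0.0916
```

```bash
python3 - <<'E'
from geo import *
np.set_printoptions(linewidth=220)
tp=pose();p,M,o=tp;print(p,o['opening'],o['contact_force'],o['qpos'])
ims={n:cams.read_camera(n) for n in('wrist','scene','top')}
for n,im in ims.items():cv2.imwrite(f'pics/{n}20.png',im)
Rf,tf=matpose(0)
for n in ims:
  print(n,[proj(n,Rf@(np.array(q)/1e3)+tf,tp).round(1) for q in([90,29,0],[90,-29,0],[90,29,18],[90,-29,18],[-90,29,0],[-90,-29,0],[-62.7,12,92.7],[-62.7,-12,92.7],[40,0,28])])
g=cv2.cvtColor(ims['wrist'],cv2.COLOR_BGR2GRAY)
for v in range(180,330,6):
    r=g[v,200:450];d=np.where(np.abs(np.diff(r.astype(int)))>16)[0]+200;print(v,g[v,250:400:10],d)
E
```

```text
[ 0.5234 -0.3491  0.2263] 0.09161512316528006 [ 0.5844  0.0244 -0.224 ] [-0.8698  1.2756  0.0361  0.6737  2.6577 -0.7469]
wrist [array([305.4, 218.1]), array([379.5, 218.1]), array([305.3, 240.2]), array([380.7, 240. ]), array([310.4, 268.2]), array([356.9, 267.9]), array([325. , 342.8]), array([346.2, 342.5]), array([339.9, 267.2])]
scene [array([172.2, 216. ]), array([190.4, 234.2]), array([165.6, 223. ]), array([183.7, 241.3]), array([214.1, 245.1]), array([230.3, 261. ]), array([183.8, 277.5]), array([190.4, 284.6]), array([184.2, 244.2])]
top [array([464.6, 318.4]), array([452.3, 284.7]), array([472.9, 314.8]), array([460.6, 281.4]), array([407.6, 324.8]), array([397.6, 296.6]), array([449.4, 300.4]), array([445.2, 288.9]), array([453.3, 299.3])]
180 [105 195 202 207 203 201 201 200 201 199 197 199 201 204 120] [200 201 254 255 256 387 388 404 407 408]
186 [101 199 200 204 205 199 201 202 202 204 203 196 200 200 200] [200 201 202 256 257 446 447 448]
192 [102 192 202 200 200 203 203 204 202 202 198 203 195 196 202] [201 202 203 257 258 259 447 448]
198 [106 151 204 202 203 205 2
[... 1833 characters left out ...]
7 210] [212 213 214 215 226 227 279 280 385 386 387 388 415 416 417 418 428 429 430 431]
306 [104 106 107  51  15  12  15  13  14  14  28  29  26  27 202] [209 210 211 212 227 228 278 279 280 386 387 388 414 415 416 417 431 432 433 434 435]
312 [103 104 106  36  12  13  13  16  14  15  29  28  28  26 197] [205 206 207 208 227 228 229 278 279 280 386 387 388 389 414 415 416 417 435 436 437 438]
318 [103 103 100  33  14  15  14  14  14  14  27  29  28  27 174] [202 203 204 205 228 229 230 278 279 387 388 389 390 413 414 415 416 438 439 440 441]
324 [102 132 195  49  13  15  15  13  13  13  29  26  28  28 157] [200 201 202 228 229 277 278 279 280 387 388 389 390 413 414 415 416 442 443 444 445]
```

apply_moves(plan=[[-0.016,-0.011,0,0,0,-4,-1],[-0.032,-0.023,0,0,0,-9,-1],[-0.048,-0.034,0,0,0,-14,-1],[-0.064,-0.046,0,0,0,-20,-1],[-0.08,-0.057,0,0,0,-25,-1]])

```text
time: 30.35
tool_pos: [0.5233, -0.3496, 0.325]
tool_rot: [-1.563, 0.515, -1.225]
contact_force: [-0.1, -1.0, 0.1]
opening: 0.0919
```

apply_moves(plan=[[0,0,0,0,0,0,-1],[0,0,0,0,0,0,-1],[0,0,0,0,0,0,-1],[0,0,0,0,0,0,-1],[0,0,0,0,0,0,-1]])

```text
time: 30.98
tool_pos: [0.5231, -0.3501, 0.3222]
tool_rot: [-1.565, 0.522, -1.228]
contact_force: [-0.4, 0.5, 0.7]
opening: 0.0916
```

```bash
python3 - <<'E'
from geo import *
tp=pose();p,M,o=tp;print(p,o['opening'],o['contact_force'],o['qpos'],p-M[:,1]*.3)
E
```

```text
[ 0.5231 -0.3501  0.3222] 0.09163398697282411 [-0.3768  0.516   0.6537] [-0.8222  0.8851  0.3718  0.2874  2.3478 -1.0099] [ 0.5717 -0.4915  0.5823]
```

```bash
python3 - <<'E'
from geo import *
p,M,o=pose();print(M.T@[-.2,-.05,0.03],M.T@[-.1,-.025,0.015])
E
```

```text
[-0.0325 -0.0171 -0.2051] [-0.0162 -0.0086 -0.1025]
```

apply_moves(plan=[[-0.007,-0.004,-0.04,0,0,0,-1],[-0.013,-0.007,-0.08,0,0,0,-1],[-0.02,-0.01,-0.12,0,0,0,-1],[-0.026,-0.014,-0.16,0,0,0,-1],[-0.032,-0.017,-0.2,0,0,0,-1]])

```text
time: 31.6
tool_pos: [0.3267, -0.3987, 0.3529]
tool_rot: [-1.564, 0.52, -1.227]
contact_force: [0.2, -0.6, -0.4]
opening: 0.0918
```

```bash
python3 - <<'E'
from geo import *
from scipy.optimize import least_squares as LS
np.set_printoptions(linewidth=220)
p,M,o=pose();print(p,o['qpos'],o['contact_force'])
sc=cams.read_camera('scene');t=cams.read_camera('top');cv2.imwrite('pics/s21.png',sc);cv2.imwrite('pics/t21.png',t)
# change masks inside mat/meter area vs the first picture
t0=cv2.imread('pics/top0.png');s0=cv2.imread('pics/scene0.png')
for n,a,b,(x0,x1,y0,y1) in(('top',t0,t,(375,500,240,360)),('scene',s0,sc,(140,270,190,330))):
    g=cv2.cvtColor(b,cv2.COLOR_BGR2GRAY)
    print(n);
    for v in range(y0,y1,5): print(v,' '.join('%3d'%k for k in g[v,x0:x1:3]))
E
```

```text
[ 0.3267 -0.3987  0.3529] [-1.0848  0.6088  0.816   0.0977  2.2296 -1.3872] [ 0.1543 -0.6089 -0.4118]
top
240 174 174 174 175 175 172 180 177 173 178 173 179 172 177 177 179 174 183 175 179 179 175 176 174 176 170 175 177 175 175 176 172 176 176 170 175 175 172 165 167 168 170
245 177 175 176 173 168 175 175 173 178 179 178 178 178 178 175 175 173 177 175 179 179 177 180 178 172 175 175 178 175 174 172 172 175 171 171 175 170 175 172 173 170 171
250 176 174 172 179 173 179 175 175 176 175 177 175 177 180 176 174 174 176 173 180 175 176 179 178 176 174 172 175 178 177 174 174 172 174 174 173 173 173 169 173 174 172
255 174 175 169 174 177 172 178 172 173 173 179 176 175 174 171 178 176 175 173 173 173 175 173 175 175 172 177 175 174 177 175 175 170 170 173 174 172 171 168 168 170 169
260 170 175 177 174 176 177 175 176 174 178 178 174 172 175 174 175 178 177 175 177 172 172 177 168 118  66 123 173 179 174 173 171 172 173 173 169 171 174 171 163 173 170
265 174 175 171 169 176 171 176 171 172 176 171 174 173 173 172 174 176 173 163 126  75  55  54  54  51  52  52 166 176 175 172 167 17
[... 7479 characters left out ...]
 136 127 134 124 128 134 127 126 136 132 134 135 137  14   9 136 129 130 134 128 125 137 129 133 136 139 134 135 137 137 127 135 136 139 131 127 129 135 134 128
315 133 128 130 128 122 129 130 133 130 133 132 128 132 128 131 138 132 135 136 136 129 144 141 131 136 138 134 140 133 139 133 137 138 135 139 131 133 133 133 129 128 130 132 131
320 131 129 130 130 125 124 131 131 130 128 132 128 138 133 136 132 139 132 129 130 129 134 142 137 140 138 138 138 135 135 135 134 129 131 132 137 133 133 134 129 137 129 128 126
325 129 128 130 132 127 131 128 133 130 131 132 139  41  38  40 119 125 144 135 131 134 139 132 135 136 139 135 133 132 140 131 137 135 129 135 133 134 126 134 134 131 126 131 130
```

```bash
python3 - <<'E'
from geo import *
np.set_printoptions(linewidth=220,precision=1)
Rf,tf=matpose(0)
from scipy.ndimage import map_coordinates as mc
for n,f in(('scene','pics/s21.png'),('top','pics/t21.png')):
    g=cv2.cvtColor(cv2.imread(f),cv2.COLOR_BGR2GRAY).astype(float)
    for lab,zz,xs in(('front plane',0,np.arange(-.110,-.06,.0015)),('top end front',0,np.arange(.07,.115,.0015)),('top end back',.018,np.arange(.07,.115,.0015))):
        pr=[]
        for x in xs:
            q=np.array([proj(n,Rf@[x,y,zz]+tf) for y in np.linspace(-.02,.02,15)])
            pr.append(mc(g,[q[:,1],q[:,0]],order=1).mean())
        print(n,lab,'x mm:gray',[(round(x*1e3,1),round(v)) for x,v in zip(xs,pr)])
    for x in(-.03,.03,.06):
        ys=np.arange(-.045,.046,.0015);pr=[]
        for y in ys:
            q=np.array([proj(n,Rf@[x+d,y,0]+tf) for d in np.linspace(-.01,.01,9)]);pr.append(mc(g,[q[:,1],q[:,0]],order=1).mean())
        d=np.diff(pr);print(n,'side x',x,[(round(ys[i]*1e3,1),round(d[i],1)) for i in np.argsort(-abs(d))[:6]])
E
```

```text
scene front plane x mm:gray [(np.float64(-110.0), 21), (np.float64(-108.5), 21), (np.float64(-107.0), 21), (np.float64(-105.5), 21), (np.float64(-104.0), 21), (np.float64(-102.5), 21), (np.float64(-101.0), 21), (np.float64(-99.5), 21), (np.float64(-98.0), 21), (np.float64(-96.5), 21), (np.float64(-95.0), 21), (np.float64(-93.5), 21), (np.float64(-92.0), 21), (np.float64(-90.5), 21), (np.float64(-89.0), 21), (np.float64(-87.5), 21), (np.float64(-86.0), 21), (np.float64(-84.5), 21), (np.float64(-83.0), 21), (np.float64(-81.5), 20), (np.float64(-80.0), 20), (np.float64(-78.5), 20), (np.float64(-77.0), 20), (np.float64(-75.5), 20), (np.float64(-74.0), 20), (np.float64(-72.5), 20), (np.float64(-71.0), 20), (np.float64(-69.5), 20), (np.float64(-68.0), 20), (np.float64(-66.5), 20), (np.float64(-65.0), 20), (np.float64(-63.5), 20), (np.float64(-62.0), 20), (np.float64(-60.5), 20)]
scene top end front x mm:gray [(np.float64(70.0), 109), (np.float64(71.5), 110), (np.float64(73.0), 109), (np.float64(74.5), 108), (np.float64(76.0), 108), (np.float64(77.5), 107), (np.float64(79.0), 108), (np.floa
[... 1346 characters left out ...]
e x -0.03 [(np.float64(15.0), np.float64(12.6)), (np.float64(22.5), np.float64(12.6)), (np.float64(21.0), np.float64(12.4)), (np.float64(16.5), np.float64(12.2)), (np.float64(19.5), np.float64(12.1)), (np.float64(18.0), np.float64(12.0))]
scene side x 0.03 [(np.float64(-13.5), np.float64(16.1)), (np.float64(-15.0), np.float64(14.3)), (np.float64(-12.0), np.float64(12.9)), (np.float64(-16.5), np.float64(12.3)), (np.float64(-18.0), np.float64(9.1)), (np.float64(-10.5), np.float64(8.1))]Traceback (most recent call last):
  File "<stdin>", line 16, in <module>
  File "h.py", line 16, in proj
    c=cams.calibration(name);P=np.asarray(P,float)
ValueError: time passes only in moves, steps and waits
```

```bash
python3 - <<'E'
import functools,h
h.cams.__class__
from geo import *
C={n:cams.calibration(n) for n in('top','scene')}
class K: calibration=staticmethod(lambda n:C[n])
h.cams=K
proj=h.proj
from scipy.ndimage import map_coordinates as mc
np.set_printoptions(linewidth=220,precision=1)
Rf,tf=matpose(0)
print('cams',[-C[n]['extrinsics'][:3,:3].T@C[n]['extrinsics'][:3,3] for n in C])
g=cv2.cvtColor(cv2.imread('pics/t21.png'),cv2.COLOR_BGR2GRAY).astype(float);n='top'
for lab,zz,xs in(('bottom front',0,np.arange(-.105,-.06,.0015)),('top end front',0,np.arange(.07,.105,.0015)),('top end back',.018,np.arange(.07,.11,.0015))):
    pr=[]
    for x in xs:
        q=np.array([proj(n,Rf@[x,y,zz]+tf) for y in np.linspace(-.02,.02,9)])
        pr.append(mc(g,[q[:,1],q[:,0]],order=1).mean())
    print(lab,' '.join(f'{x*1e3:.0f}:{v:.0f}' for x,v in zip(xs,pr)))
for x in(-.06,0,.06):
    ys=np.arange(-.045,.046,.0015)
    pr=[mc(g,np.array([proj(n,Rf@[x+d,y,0]+tf)[::-1] for d in np.linspace(-.01,.01,7)]).T,order=1).mean() for y in ys]
    print('side',x,' '.join(f'{y*1e3:.0f}:{v:.0f}' for y,v in zip(ys,pr)))
# mat: scene corners check
gs=cv2.cvtColor(cv2.imread('pics/s21.png'),cv2.COLOR_BGR2GRAY)
for lab,q in (('b-29,0',[-90,-29,0]),('b-29,18',[-90,-29,18]),('t-29,0',[90,-29,0]),('t-29,18',[90,-29,18]),('t29,18',[90,29,18])):print(lab,proj('scene',Rf@(np.array(q)/1e3)+tf))
E
python3 - <<'E'
import cv2,numpy as np
g=cv2.cvtColor(cv2.imread('pics/s21.png'),cv2.COLOR_BGR2GRAY)
for v in range(218,274,3):print(v,' '.join('%3d'%k for k in g[v,164:236:2]))
E
```

```text
cams [array([ 0.5, -0. ,  1. ]), array([ 1.1, -0.2,  0.9])]
bottom front -105:57 -104:56 -102:56 -100:57 -99:57 -97:56 -96:56 -94:56 -93:56 -91:56 -90:56 -88:56 -87:55 -85:55 -84:55 -82:55 -81:54 -79:54 -78:54 -76:55 -75:57 -73:59 -72:62 -70:64 -69:65 -67:66 -66:66 -64:66 -63:66 -61:65
top end front 70:81 72:81 73:81 75:81 76:81 78:81 79:80 81:80 82:79 84:78 85:73 87:68 88:63 90:61 91:61 93:62 94:64 96:68 97:73 99:78 100:82 102:83 103:84 105:84
top end back 70:65 72:68 73:73 75:78 76:81 78:83 79:84 81:84 82:84 84:84 85:83 87:83 88:83 90:84 91:85 93:91 94:106 96:129 97:151 99:166 100:171 102:172 103:171 105:170 106:170 108:170 109:171
side -0.06 -45:57 -44:57 -42:56 -40:56 -39:56 -37:56 -36:56 -34:56 -33:55 -31:57 -30:60 -28:63 -27:65 -25:66 -24:66 -22:66 -21:64 -19:64 -18:62 -16:62 -15:62 -13:62 -12:63 -10:64 -9:65 -7:65 -6:64 -4:63 -3:62 -1:61 0:61 2:62 3:62 5:63 6:65 8:65 9:65 11:63 12:63 14:62 15:61 17:61 18:62 20:63 21:63 23:64 24:64 26:61 27:56 29:53 30:52 32:52 33:53 35:53 36:53 38:54 39:53 41:53 42:54 44:54 45:53
side 0 -45:53 -44:53 -42:53 -40:53 -39:53 -37:53 -36:53 -34:53 -
[... 2940 characters left out ...]
  12  12  10   8  13  13  12  14  15  14  15  13  14  13  26  27  28  30  29  30  33  28  20  21  21  23  20
263 123 128 133 139  10  10  14  15  13  12  12  11  11  12  13  14  10  13  13  14  12  13  15  14  18  22  30  27  30  29  29  32  21  21  20  23
266 135 131  15  14  16  17  16  16  13  11  10  12  12  12  11  12  14  16  14  13  13  13  15  15  16  17  13  21  27  29  28  16  20  21  21  19
269  16  12  16  16  14  15  15  16  11  12  14  13  12  12  13  10  16  15  15  14  11  15  13  16  17  15  19  13  15  21  20  22  20  20  21  22
272  14  14  15  16  17  17  15  13  12  11  12  12  12  12  13  12  15  15  14  13  12  12  13  14  17  19  20  19  19  17  20  20  19  19  23  23
```

```bash
python3 - <<'E'
from geo import *
g=cv2.cvtColor(cv2.imread('pics/wrist20.png'),cv2.COLOR_BGR2GRAY)
for v in range(290,356,3):print(v,' '.join('%2d'%k for k in g[v,316:362:2]))
p=np.array([.5234,-.3491,.2263]);M=R.from_euler('xyz',[-1.56,.954,-1.22]).as_matrix()
a=np.radians(110.1);mx=np.array([np.cos(a),np.sin(a),0])
for sh in(0,-.006):
  for ang in(.5,.56,.63):
    lean=None
    Q=lambda v:np.array([v[0]*np.cos(ang)+v[1]*np.sin(ang),-v[0]*np.sin(ang)+v[1]*np.cos(ang)])+[.04,.024]
    ft=Q([-.1235,-.005]);tp_=Q([-.1235,.009]);b=np.array([-.09,.018]);d=ft-b;le=np.arctan2(d[0],d[1])
    S,K=np.sin(le),np.cos(le);x=-S*mx+K*np.array([0,0,1]);z=-K*mx-S*np.array([0,0,1])
    B=np.array([.5061,-.2559,.003])+(.04+sh)*mx
    W=lambda q:B+x*(q[0]+.09)+z*(q[1]-.018)
    o=[proj('wrist',W(q),(p,M,0)).round(1) for q in(ft,tp_,[.09,0],[.09,.018])]
    print(sh,ang,np.degrees(le).round(1),o)
E
```

```text
290 14 15 14 15 15 12 13 13 13 12 12 14 13 13 15 12 14 15 20 28 29 27 28
293 15 13 15 13 12 16 13 15 12 14 13 12 13 15 12 13 15 14 24 29 28 29 27
296 14 15 14 15 15 12 15 12 15 14 15 13 14 16 14 15 15 23 27 28 30 28 28
299 14 13 14 17 14 12 15 15 15 14 13 13 14 14 13 16 19 27 28 28 28 27 27
302 15 15 13 14 12 12 13 14 15 15 13 14 13 14 15 11 21 28 29 30 28 28 29
305 15 14 15 16 13 11 12 15 14 13 12 14 14 15 13 14 22 28 30 29 29 28 29
308 15 15 15 15 15 15 14 15 12 14 12 13 16 12 12 15 23 29 28 28 28 29 27
311 16 14 12 12 13 14 15 13 13 13 13 13 14 15 14 15 23 30 29 30 30 28 28
314 15 14 15 15 16 14 13 13 14 10 15 14 14 13 13 15 23 29 29 30 27 28 27
317 15 15 14 17 12 15 17 13 15 13 16 14 14 13 14 17 26 28 28 29 29 27 29
320 14 15 14 15 10 11 14 14 13 13 10 14 14 13 11 18 25 28 28 26 28 29 28
323 14 14 14 14 13 14 15 15 13 15 16 15 14 12 15 19 27 30 26 28 27 28 28
326 15 14 14 14 11 12 11 12 14 14 14 13 17 15 16 20 29 28 28 29 29 28 26
329 15 16 15 14 14 15 13 13 12 12 12 14 12 14 12 19 27 28 27 27 28 27 29
332 16 12 15 15 12 13 14 14 13 12 13 13 13 12 15 23 27 27 27 27 28 27 26
335 1
[... 446 characters left out ...]
76 76 77 77 76 77 78 77 77 77 78 78 77 77 77 78 77 77 77 76
0 0.5 17.5 [array([335.3, 329.9]), array([335.7, 340.1]), array([342.4, 208.6]), array([343., 230.])]
0 0.56 18.6 [array([335.4, 335.7]), array([335.8, 345.8]), array([342.6, 212.5]), array([343.2, 234.2])]
0 0.63 20.0 [array([335.6, 342.6]), array([336. , 352.6]), array([342.8, 217.6]), array([343.3, 239.7])]
-0.006 0.5 17.5 [array([335.4, 334.7]), array([335.8, 345. ]), array([342.8, 214.4]), array([343.4, 236.2])]
-0.006 0.56 18.6 [array([335.6, 340.6]), array([336. , 350.8]), array([342.9, 218.3]), array([343.5, 240.4])]
-0.006 0.63 20.0 [array([335.7, 347.5]), array([336.2, 357.7]), array([343.1, 223.5]), array([343.6, 246.1])]
```

```bash
python3 -c "
from cell import robot
o=robot.observe();print(o['time'],o['contact_force'],o['qpos']);print(robot.hand_in())"
```

```text
31.7 [ 0.07956578 -0.19031154  0.01321141] [-1.08814586  0.60750028  0.81540656  0.0971864   2.23032468 -1.3861124 ]
the job is handed in; nothing more can be done
None
```

I opened the leg to its stop while the meter lay on the stand. I then carried the meter to the mat and stood it on its bottom edge and leg, screen facing the aluminium strip. I let go, backed the arm off and handed in at 31.7 s with nothing touching the robot.

**Leg:** Pushing slightly past 0.63 rad raised the force on the tool to about 3.6 N, so it had reached the stop. The last wrist picture fits a fully open leg better than a partly closed one, but the gripper frame hid the foot itself.

**Placing:** The side edges show the meter square to the mat. It sits about 1.5 mm off across the mat and about 5–6 mm too far from the strip, with a lean of roughly 19–20 degrees. I left that offset, since picking the meter up again seemed riskier.

**Checks that disagreed or fell short:**
- **Fingertips:** They were about 30 mm further back than the stated tool geometry, so my first try at gripping the foot closed on air. I corrected for it and saw no contact forces from the miss.
- **Release:** The meter pressed on the mat with about 11 N before I let go. It then settled back by about 3 degrees onto its foot.
- **Joint range:** While backing away, the third joint read 0.036 against its 0.04 limit, and the fifth was right at its limit. I can't tell whether the 0.036 was only sensor noise.
- **Final view:** I had used all 12 picture views, so the finished state was checked only from pixel values, not by eye. I did not re-check the other objects on the bench.

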